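Book the coin-cabinet keys back in and clip them on the key hook

ROBOT

A 7-joint arm with a two-finger parallel gripper is mounted at the origin on the work surface. World frame = base frame: x ahead of the robot, y to its left, z up, the work surface at z = 0. Lengths are in m, angles in rad, forces in N, time in s.
With the tool pointing down it reaches from about 0.425 to 0.95 m from the base axis. Payload 4.7 kg.
Tool frame: the origin (TCP) lies at the very end of the fingers, on their centre line; the grasp point (between the pads) lies 19 mm behind it; z points along the fingers, y is the line along which they close (so a half turn about z gives the same grasp; the last joint's range is limited). The gripper opens to 85 mm and grips with 20 to 120 N. Pads are 22 mm wide; open, the fingers measure 114 mm over their backs; the gripper's body (76 mm by 85 mm) begins 54 mm behind the grasp point. The pads swing forward as they close: fully open they stand 13 mm farther back than shut.
Start: joints at [-1.144, 0.469, -0.049, 1.532, 0.024, 1.141, -0.082], TCP at [0.297, 0.606, 0.201] pointing down, gripper open.
Joint ranges: [-2.59, 2.59], [-0.33, 1.99], [-1.39, 1.29], [0.1, 2.45], [-1.04, 4.18], [0.21, 1.99], [-2.66, 2.66]. Speed limits (rad/s): [2.57, 2.57, 3.14, 3.14, 3.14, 3.14, 3.14].

INTERFACE

Orientations are given as a rotation vector (axis times angle).
In Python, from workcell import robot gives the robot as it stands. The module is installed in compiled form; this text tells all that it offers.
- The arm moves only by the shell command python3 -m handwheel 'ROWS' [FORCE]. ROWS is JSON, a list of rows, each a list of 5 numbers: the finger opening in mm, from 0 to 85.4, then the shift along the tool's x, y, z scaled (see below), then the turn about the tool's z scaled (see below). A call has 1 to 12 rows; each row shifts and turns the commanded pose from where the row before left it, along the tool's axes as they then stand; what a row does not reach is not made up. The controller multiplies each number of a shift by 200 mm and each number of a turn by pi rad. A row lasts 1/10 s, in which the tool goes at most 50 mm and 8.59 degrees, less where a joint would pass 70% of its speed; a pose out of reach is approached as far as the arm can. A call with a number of a shift or a turn outside -1 to 1 is refused whole. A call with a gripper value outside its range is refused whole. The fingers move at their own pace and stop on an object; FORCE is the grip in N (left out, the last holds). Time passes only in rows, so rows that do not move let the fingers close. It gives the time, the measured TCP pose, the force, the opening and the grip force at its end, in the units of the state.
- robot.get_state(): the state, without advancing time (a new reading comes with each control period).
- robot.capture(name): name is "scene" or "side" or "wrist"; returns the picture (420x560x3 uint8, blue, green, red); there is no depth.
- robot.camera_model(name): a dict with "fx", "fy", "cx", "cy" (pixels), "pose" (4x4, takes a point from camera to world coordinates); the wrist camera has in their place "tool_from_camera" (4x4, takes a point from camera to tool coordinates, whose origin is the TCP and whose axes are the flange's). Camera axes: x right, y down, z forward; pixel columns grow to the right and rows downward; lengths in m; the calibration is good to about 2 mm. A picture is of the moment at which its call begins: read the wrist's pose just before it. camera_model takes no time and is no camera call.
- robot.finish_job(): hands the job in; it is judged then, once.
Trained networks look in the newest picture that a camera, given by its name, has taken for a name from the list of things; names that differ only in an ending like _2 or _b are one class to them, and where a whole thing is asked for, a point or a joint stands for the part that bears it (a point fixed in the world has none). Each returns a list of dicts, best first, with "p" (0 to 1); they miss things now and then, are a little off and sometimes report something else, mostly with a low value. They report only what shows in the picture. A call takes as long as a camera call. They do not tell look-alikes from the thing itself.
- robot.spot_in(camera, name): "centre" ([column, row] in pixels, amid what is visible of it).
The state is a dict: "time_s": time; "joints": joint angles; "dq": joint speeds; "effort": joint torques, N m; "eef_pos": TCP position; "tcp_rot": TCP orientation; "contact_force": force on the tool from outside, world axes, zero at the start; "moment": the same for the moment, N m; "width": finger opening in m; "gripper_force": force on a finger pad.
Only numpy, scipy, OpenCV 4.12 (cv2) and the standard library are available. Lean on these libraries where they do the work, as an engineer would, in place of code of your own. Each camera call takes 0.05 s, during which the arm holds its last target. There are 200 camera calls.

TASK

Book the returned cabinet keys back in: take the label reader from its holster and read the label of each key that is lying on the desk, in the register's order red, yellow, green, blue, holding the reader steady about a hand's breadth straight above the label for about two seconds each, then stand the reader back in its holster. After that clip every key onto the key stand by pushing its eye in past the snap hook's sprung gate, so that all the keys hang freely in the closed hook. Leave the coin tray with its coin, the crucible and the ruler where they are.

Things in the scene. Friction and masses are not known exactly. Their poses are not given: they have to be found in the camera images.
- key_red: coin-cabinet key with a chunky red plastic grip, lying flat, 70 g; it may be absent. Origin: centre of the grip's underside; x runs along the key towards the eye, z up. Grip 70 (x) by 38 (y) by 14 mm (z), the same white striped label on both faces; ring-shaped eye beyond its +x end, steel blade (10 by 3 mm) to x = -76 mm. It balances near the middle of the grip
- key_red_label (a point): centre of the red key's grip, at half its thickness (7 mm below the middle of the label)
- key_red_eye (a point): centre of the red key's eye: 57 mm from the grip's centre along x, at mid thickness (z = 7 mm); round bar 8 mm thick, hole 26 mm, 44 mm outside; the hole runs along the key's z
- key_yellow: coin-cabinet key with a chunky yellow plastic grip, lying flat, 70 g; it may be absent. Origin: centre of the grip's underside; x runs along the key towards the eye, z up. Grip 70 (x) by 38 (y) by 14 mm (z), the same white striped label on both faces; ring-shaped eye beyond its +x end, steel blade (10 by 3 mm) to x = -76 mm. It balances near the middle of the grip
- key_yellow_label (a point): centre of the yellow key's grip, at half its thickness (7 mm below the middle of the label)
- key_yellow_eye (a point): centre of the yellow key's eye: 57 mm from the grip's centre along x, at mid thickness (z = 7 mm); round bar 8 mm thick, hole 26 mm, 44 mm outside; the hole runs along the key's z
- key_green: coin-cabinet key with a chunky green plastic grip, lying flat, 70 g; it may be absent. Origin: centre of the grip's underside; x runs along the key towards the eye, z up. Grip 70 (x) by 38 (y) by 14 mm (z), the same white striped label on both faces; ring-shaped eye beyond its +x end, steel blade (10 by 3 mm) to x = -76 mm. It balances near the middle of the grip
- key_green_label (a point): centre of the green key's grip, at half its thickness (7 mm below the middle of the label)
- key_green_eye (a point): centre of the green key's eye: 57 mm from the grip's centre along x, at mid thickness (z = 7 mm); round bar 8 mm thick, hole 26 mm, 44 mm outside; the hole runs along the key's z
- key_blue: coin-cabinet key with a chunky blue plastic grip, lying flat, 70 g; it may be absent. Origin: centre of the grip's underside; x runs along the key towards the eye, z up. Grip 70 (x) by 38 (y) by 14 mm (z), the same white striped label on both faces; ring-shaped eye beyond its +x end, steel blade (10 by 3 mm) to x = -76 mm. It balances near the middle of the grip
- key_blue_label (a point): centre of the blue key's grip, at half its thickness (7 mm below the middle of the label)
- key_blue_eye (a point): centre of the blue key's eye: 57 mm from the grip's centre along x, at mid thickness (z = 7 mm); round bar 8 mm thick, hole 26 mm, 44 mm outside; the hole runs along the key's z
- reader: hand-held label reader, 166 mm long, 180 g, standing nose down in its holster. Origin: centre of the window at its lower end; z runs up along the body. Black head 50 (x) by 40 (y) mm from z = 0 to 46 mm, white handle 34 (x) by 32 mm (y) from 46 to 166 mm, to be gripped across x or y
- reader_window (a point): centre of the reader's window = the reader's origin, same axes. Always on, it looks along -z and reads a label 50 to 150 mm in front of the window whose centre is within 12 mm of the line of sight and which is tilted less than 0.3 rad, once it has been held still on it for a good second
- holster: grey open-topped holster fixed on the desk, outside 72 (x) by 62 (y) by 60 mm high, walls and floor 5 mm, so 62 by 52 mm inside for the reader's 50 by 40 mm head. Origin: centre of its underside
- holster_in (a point): centre of the holster's inner floor, 5 mm above the desk, axes as the holster's; the reader's window rests here
- hook: fixed key stand: a steel snap hook 125 mm tall hangs from an arm (z = 322 mm) on a post at x = 130 mm (340 mm high, round base of 65 mm radius). Origin: on the desk straight below the hook's nose; x points into the hook, from the gated side to the back; z up. The hook's 10 mm bar lies in its x-z plane: nose, bowl, back at x = 55 mm, top at z = 292 mm, whence the gate hangs
- hook_nose (a point): top of the hook's upward tip (nose), x = 0, z = 215 mm, axes as the hook's. An eye enters just above it, moving level along +x against the gate until the nose is under its hole, then goes down over the nose, and the gate snaps shut above it
- hook_bowl (a point): top of the bar at the hook's lowest point, x = 27.5 mm, z = 173 mm; a hanging key's eye is caught on the bar about here, its centre some 13 mm lower, its blade pointing down
- gate (a joint): angle of the brass gate, a bar 66 mm long, 12 wide (y), 6 thick, hinged at its top at x = 11, z = 275 mm in the hook's frame, the free end just behind the nose and 6 mm below its top. 0 = shut; grows as the free end is pushed inwards (+x), up to 1.1; a spring (1.5 N at the free end to start, 3.5 N at 0.5 rad) shuts it again
- tray: brass coin tray 120 by 100 by 14 mm; bystander. Origin: centre of its underside
- follis: copper coin, 39 mm across, 5 mm thick, lying in the tray; bystander. Origin: centre of its underside
- crucible: white ceramic crucible, 68 mm across, 55 mm high; bystander. Origin: centre of its underside
- ruler: boxwood ruler 200 by 30 by 5 mm; bystander. Origin: centre of its underside, x along it
There are look-alikes about, which are no part of the job. What is shaped like the key_yellow but black is not meant.

How it is judged:
On the way, in this order (a step that is already met when the one before it is completed fails the run):
1. the red key's label is read: the reader has been kept on it, squarely, 50 to 150 mm from the label, for 1 s (x of key_red_label in the frame of reader_window between -0.015 and 0.015 m and y of key_red_label in the frame of reader_window between -0.015 and 0.015 m and z of key_red_label in the frame of reader_window between -0.16 and -0.05 m and angle between the z axis of reader and the z axis of key_red, either way round below 0.35 rad), for 1 s.
2. the yellow key's label is read: the reader has been kept on it, squarely, 50 to 150 mm from the label, for 1 s (x of key_yellow_label in the frame of reader_window between -0.015 and 0.015 m and y of key_yellow_label in the frame of reader_window between -0.015 and 0.015 m and z of key_yellow_label in the frame of reader_window between -0.16 and -0.05 m and angle between the z axis of reader and the z axis of key_yellow, either way round below 0.35 rad), for 1 s.
3. the green key's label is read: the reader has been kept on it, squarely, 50 to 150 mm from the label, for 1 s (x of key_green_label in the frame of reader_window between -0.015 and 0.015 m and y of key_green_label in the frame of reader_window between -0.015 and 0.015 m and z of key_green_label in the frame of reader_window between -0.16 and -0.05 m and angle between the z axis of reader and the z axis of key_green, either way round below 0.35 rad), for 1 s.
4. the blue key's label is read: the reader has been kept on it, squarely, 50 to 150 mm from the label, for 1 s (x of key_blue_label in the frame of reader_window between -0.015 and 0.015 m and y of key_blue_label in the frame of reader_window between -0.015 and 0.015 m and z of key_blue_label in the frame of reader_window between -0.16 and -0.05 m and angle between the z axis of reader and the z axis of key_blue, either way round below 0.35 rad), for 1 s.
5. the reader stands in its holster again (horizontal distance between reader_window and holster_in below 0.015 m and height (world z) of reader_window below 0.015 m and angle between reader's own z axis and vertical below 0.15 rad and linear speed of reader below 0.03 m/s), for 0.3 s.
At the end, for the whole second after the job is handed in: every key present hangs at rest inside the shut hook (gate under 0.1 rad), blade down within 0.6 rad, eye centre between nose and back of the hook, 120 to 195 mm above the desk; the reader stands upright in its holster (window within 15 mm of the middle of its floor) (x of key_red_eye in the frame of hook between -0.012 and 0.065 m and y of key_red_eye in the frame of hook between -0.03 and 0.03 m and z of key_red_eye in the frame of hook between 0.12 and 0.195 m and angle between the x axis of each of key_red, key_yellow, key_green, key_blue and the z axis of hook, either way round below 0.6 rad and linear speed of each of key_red, key_yellow, key_green, key_blue below 0.05 m/s and x of key_yellow_eye in the frame of hook between -0.012 and 0.065 m and y of key_yellow_eye in the frame of hook between -0.03 and 0.03 m and z of key_yellow_eye in the frame of hook between 0.12 and 0.195 m and x of key_green_eye in the frame of hook between -0.012 and 0.065 m and y of key_green_eye in the frame of hook between -0.03 and 0.03 m and z of key_green_eye in the frame of hook between 0.12 and 0.195 m and x of key_blue_eye in the frame of hook between -0.012 and 0.065 m and y of key_blue_eye in the frame of hook between -0.03 and 0.03 m and z of key_blue_eye in the frame of hook between 0.12 and 0.195 m and horizontal distance between reader_window and holster_in below 0.015 m and height (world z) of reader_window below 0.015 m and angle between reader's own z axis and vertical below 0.15 rad and value of joint gate below 0.1 rad); the robot touches nothing.
It fails at once if the coin tray is shifted more than 20 mm (distance of tray from where it was at the start of the episode above 0.02 m).
It fails at once if the coin is disturbed more than 20 mm (distance of follis from where it was at the start of the episode above 0.02 m).
It fails at once if the crucible is shifted more than 20 mm (distance of crucible from where it was at the start of the episode above 0.02 m).
It fails at once if the ruler is shifted more than 20 mm (distance of ruler from where it was at the start of the episode above 0.02 m).
Of key_red, key_yellow, key_green, key_blue only 3 to 4 are there at a start; the rules pass over those that are not, and their reading is None.
At some moment in a run one of key_red, key_yellow, key_green, key_blue may be knocked a few centimetres aside while the robot is not near it.
It also fails if it takes over 210 s, if anything falls off the work surface, if the arm or the gripper's body presses on something with over 40 N, if the wrist force passes 120 N, or if a joint passes its speed limit or range.

## Working session

There is one attempt and no reset: what is moved stays moved. The work goes in short steps, Python scripts to look and compute and a shell command to move; the robot and the scene stay as the last step left them, time stands still between calls to the robot, and variables do not carry over. Pictures are saved under pics/ and viewed, at most 14 in all, crops included, and the job is handed in when it is done.

```bash
mkdir -p pics
python3 - <<'E'
from workcell import robot
import cv2,numpy as np
s=robot.get_state();print({k:np.round(s[k],3).tolist() for k in s})
for c in("scene","side"):
    cv2.imwrite(f"pics/{c}0.png",robot.capture(c)); m=robot.camera_model(c)
    print(c,{k:np.round(m[k],4).tolist() for k in m})
    for n in("key_red","key_yellow","key_green","key_blue","key_red_eye","key_yellow_eye","key_green_eye","key_blue_eye","reader","holster","hook","hook_nose","tray","crucible","ruler"):
        print(n,[(np.round(d["centre"]).tolist(),round(d["p"],2)) for d in robot.spot_in(c,n)][:3])
print({k:np.round(v,4).tolist() for k,v in robot.camera_model("wrist").items()})
E
```

```text
{'time_s': 0.0, 'joints': [-1.144, 0.469, -0.049, 1.534, 0.024, 1.141, -0.082], 'dq': [0.0, 0.002, -0.0, 0.001, 0.0, -0.0, -0.001], 'effort': [-0.0, -51.031, -0.047, -23.771, 0.011, 0.007, -0.0], 'eef_pos': [0.297, 0.606, 0.199], 'tcp_rot': [-0.71, -3.06, 0.003], 'contact_force': [1.455, -0.333, 0.965], 'moment': [0.005, 0.008, 0.025], 'gripper_force': 0.0, 'width': 0.085}
scene {'fx': 413.9213, 'fy': 413.9213, 'cx': 275.5194, 'cy': 204.2305, 'pose': [[0.4581, 0.6136, -0.6432, 1.213], [0.8888, -0.329, 0.3191, -0.355], [-0.0158, -0.7178, -0.696, 0.9387], [0.0, 0.0, 0.0, 1.0]]}
key_red [([332.0, 209.0], 0.84), ([245.0, 252.0], 0.66)]
key_yellow [([211.0, 270.0], 0.68), ([140.0, 301.0], 0.64)]
key_green [([246.0, 253.0], 0.91), ([297.0, 233.0], 0.62), ([211.0, 270.0], 0.56)]
key_blue [([306.0, 288.0], 0.71), ([302.0, 233.0], 0.45)]
key_red_eye [([334.0, 210.0], 0.91)]
key_yellow_eye [([140.0, 302.0], 0.84), ([211.0, 269.0], 0.82)]
key_green_eye [([248.0, 253.0], 0.6), ([213.0, 268.0], 0.54)]
key_blue_eye [([302.0, 231.0], 0.77), ([216.0, 347.0], 0.43)]
reader [([371.0, 228.0], 0.91), ([
[... 715 characters left out ...]

key_yellow_eye [([299.0, 296.0], 0.96), ([351.0, 350.0], 0.73), ([248.0, 224.0], 0.3)]
key_green_eye [([274.0, 267.0], 0.77)]
key_blue_eye [([249.0, 226.0], 0.82), ([321.0, 214.0], 0.48)]
reader [([264.0, 161.0], 0.92)]
holster [([265.0, 183.0], 0.71)]
hook [([384.0, 254.0], 0.61)]
hook_nose [([386.0, 249.0], 0.82)]
tray [([308.0, 218.0], 0.89)]
crucible [([302.0, 381.0], 0.77), ([276.0, 266.0], 0.59)]
ruler [([174.0, 184.0], 0.91), ([246.0, 224.0], 0.75), ([265.0, 159.0], 0.65)]
{'fx': 369.4957, 'fy': 369.4957, 'cx': 278.4958, 'cy': 209.9554, 'tool_from_camera': [[-0.0005, -0.9611, -0.2762, 0.0705], [1.0, -0.0007, 0.0005, 0.0004], [-0.0007, -0.2762, 0.9611, -0.1723], [0.0, 0.0, 0.0, 1.0]]}
```

View pics/scene0.png

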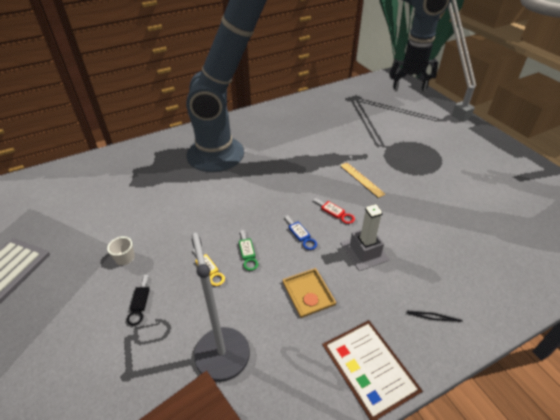

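View pics/side0.png

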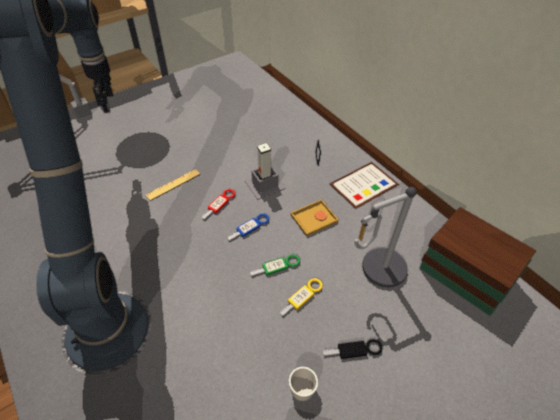

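All four keys are there: in the scene view red (334,211), blue (300,233), green (248,250), yellow (213,268). The black look-alike is at (140,300). The hook's arm points from the post at (222,350) back towards the robot. Next I'll measure the keys and zoom in on the hook and reader.

```bash
cat > h.py <<'E'
from workcell import robot
import cv2,numpy as np
from scipy.spatial.transform import Rotation as R
def cam(n,s=None):
    m=robot.camera_model(n)
    if n=="wrist":
        s=s or robot.get_state(); T=np.eye(4);T[:3,:3]=R.from_rotvec(s["tcp_rot"]).as_matrix();T[:3,3]=s["eef_pos"]
        P=T@np.array(m["tool_from_camera"])
    else: P=np.array(m["pose"])
    return m,P
def ray(C,uv):
    m,P=C; d=P[:3,:3]@np.array([(uv[0]-m["cx"])/m["fx"],(uv[1]-m["cy"])/m["fy"],1.]); return P[:3,3],d/np.linalg.norm(d)
def plane(C,uv,z):
    o,d=ray(C,uv); return o+d*(z-o[2])/d[2]
def tri(C1,a,C2,b):
    o,d=ray(C1,a);p,e=ray(C2,b); t=np.linalg.lstsq(np.c_[d,-e],p-o,rcond=None)[0]
    x,y=o+d*t[0],p+e*t[1]; return (x+y)/2,np.linalg.norm(x-y)
def proj(C,X):
    m,P=C; q=P[:3,:3].T@(np.asarray(X)-P[:3,3]); return np.array([m["fx"]*q[0]/q[2]+m["cx"],m["fy"]*q[1]/q[2]+m["cy"]])
HUE=dict(red=(172,7),yellow=(20,33),green=(48,85),blue=(100,128))
def mask(img,c):
    h=cv2.cvtColor(img,cv2.COLOR_BGR2HSV); H=h[...,0].astype(int);a,b=HUE[c]
    m=((H>=a)&(H<=b)) if a<b else ((H>=a)|(H<=b))
    return (m&(h[...,1]>130)&(h[...,2]>50)).astype(np.uint8)
def key(C,img,c,near=None,z=.010):
    "grip centre, eye centre, yaw from the colour blob seen from camera C"
    n,l,st,ce=cv2.connectedComponentsWithStats(cv2.dilate(mask(img,c),np.ones((3,3))))
    best=None
    for i in range(1,n):
        if st[i,4]<60: continue
        cs,_=cv2.findContours((l==i).astype(np.uint8),cv2.RETR_EXTERNAL,cv2.CHAIN_APPROX_NONE)
        pts=np.array([plane(C,p,z)[:2] for p in cs[0][:,0]],np.float32)
        (cx,cy),(w,h),a=cv2.minAreaRect(pts)
        L,W=max(w,h),min(w,h)
        if not(.08<L<.15 and .025<W<.065): continue
        if near is not None and np.hypot(cx-near[0],cy-near[1])>.08: continue
        yaw=np.deg2rad(a if w>h else a+90); u=np.array([np.cos(yaw),np.sin(yaw)])
        # blob runs grip -35 .. eye +79: rect centre is at +22 from the grip centre; eye end = where the hole leaves fewer mask px -> wider outline
        q=(pts-[cx,cy])@u; v=(pts-[cx,cy])@[-u[1],u[0]]
        wp=np.ptp(v[(q>.025)&(q<.042)]); wm=np.ptp(v[(q<-.025)&(q>-.042)])
        if wm>wp: u=-u
        cc=np.array([cx,cy]); r=dict(label=cc-.022*u,eye=cc+.035*u,yaw=np.arctan2(u[1],u[0]),L=L,W=W,wp=wp,wm=wm,px=ce[i])
        if best is None or abs(L-.114)<abs(best["L"]-.114): best=r
    return best
E
python3 - <<'E'
from h import *
for n in("scene","side"):
    C=cam(n); im=cv2.imread(f"pics/{n}0.png")
    for c in HUE:
        k=key(C,im,c); print(n,c,None if k is None else {a:np.round(b,3).tolist() for a,b in k.items()})
S,D=cam("scene"),cam("side")
t=lambda n,a,b:print(n,[np.round(x,3) for x in tri(S,a,D,b)])
t("base",(222,353),(385,267));t("posttop",(204,270),(411,191))
t("readertop",(374,210),(264,147));t("tray",(308,289),(308,218))
a=cv2.imread("pics/scene0.png")[200:400,130:330];b=cv2.imread("pics/side0.png")[170:370,320:520]
cv2.imwrite("pics/hk.png",cv2.resize(np.hstack([a,b]),None,fx=2,fy=3) if 0 else cv2.resize(np.hstack([a,b]),(800,400),interpolation=cv2.INTER_CUBIC))
a=cv2.imread("pics/scene0.png")[195:275,330:410];b=cv2.imread("pics/side0.png")[130:210,225:305]
cv2.imwrite("pics/rd.png",cv2.resize(np.hstack([a,b]),(800,400),interpolation=cv2.INTER_CUBIC))
E
```

```text
scene red {'label': [0.461, 0.218], 'eye': [0.514, 0.239], 'yaw': 0.368, 'L': 0.122, 'W': 0.052, 'wp': 0.052, 'wm': 0.02, 'px': [339.109, 214.536]}
scene yellow None
scene green None
scene blue {'label': [0.491, 0.08], 'eye': [0.548, 0.083], 'yaw': 0.048, 'L': 0.12, 'W': 0.048, 'wp': 0.048, 'wm': 0.011, 'px': [304.384, 239.584]}
side red {'label': [0.503, 0.232], 'eye': [0.449, 0.212], 'yaw': -2.78, 'L': 0.125, 'W': 0.052, 'wp': 0.051, 'wm': 0.052, 'px': [222.7, 200.24]}
side yellow {'label': [0.481, -0.215], 'eye': [0.537, -0.206], 'yaw': 0.155, 'L': 0.122, 'W': 0.05, 'wp': 0.05, 'wm': 0.049, 'px': [305.692, 292.77]}
side green {'label': [0.479, -0.09], 'eye': [0.534, -0.104], 'yaw': -0.239, 'L': 0.117, 'W': 0.047, 'wp': 0.013, 'wm': 0.047, 'px': [282.647, 264.783]}
side blue {'label': [0.492, 0.077], 'eye': [0.549, 0.081], 'yaw': 0.068, 'L': 0.119, 'W': 0.05, 'wp': 0.049, 'wm': 0.046, 'px': [254.244, 224.639]}
base [array([ 0.744, -0.273,  0.011]), np.float64(0.005)]
posttop [array([ 0.745, -0.271,  0.333]), np.float64(0.003)]
readertop [array([0.646, 0.212, 0.172]), np.float64(0.002)]
tray [array([0.677, 0.004, 0.   ]), np.float64(0.003)]
```

View pics/hk.png

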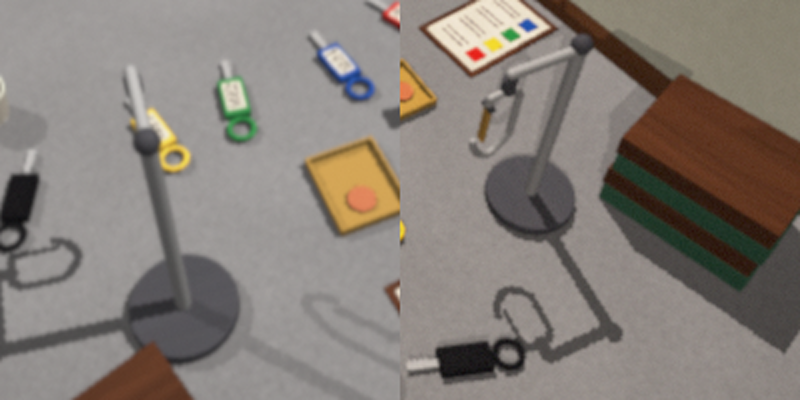

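View pics/rd.png

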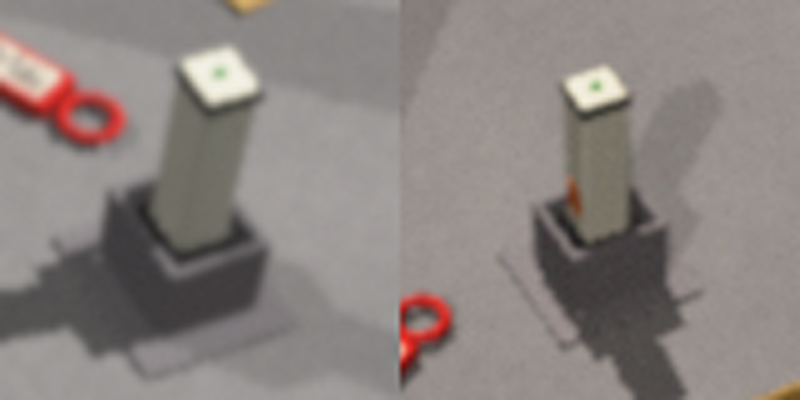

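The crops show the hook's arm running from the post top (side 411,191) to the hook's top at (374,212), with the nose near (357,244). The reader's top is at scene (373,210), and its measured height of 0.172 m matches the expected 0.171 m. Next I'll work out the hook frame and the reader's yaw.

```bash
sed -i 's/if wm>wp: u=-u/if u[0]<0: u=-u/' h.py
python3 - <<'E'
from h import *
S,D=cam("scene"),cam("side")
post=np.array([.745,-.271])
for n,C,uv in(("armend side",D,(374,212)),("armend scene",S,(195,234))):
    p=plane(C,uv,.322);print(n,p.round(3),np.linalg.norm(p[:2]-post),np.arctan2(*(post-p[:2])[::-1]))
print("nose side z.215",plane(D,(357,243),.215).round(3))
for yaw in (-.2,0,-.4,-.6,-.8):
    u=np.array([np.cos(yaw),np.sin(yaw)]);o=post-.13*u
    f=lambda x,z:proj(D,[*(o+x*u),z]).round().tolist()
    print(yaw,o.round(3),"nose",f(0,.215),"bowl",f(27,.168),"back",f(55,.22),"top",f(27,.292),"hinge",f(11,.275),"arm",f(27,.322))
q=[(178,70),(235,47),(262,92),(208,112)];W=np.array([plane(S,(330+a/5,195+b/5),.171)[:2] for a,b in q])
for i in range(4): d=W[(i+1)%4]-W[i];print(np.hypot(*d).round(3),np.rad2deg(np.arctan2(d[1],d[0])).round(0))
print(W.mean(0))
q=[(565,85),(592,67),(631,90),(606,108)];W=np.array([plane(D,(225+(a-400)/5,130+b/5),.171)[:2] for a,b in q])
for i in range(4): d=W[(i+1)%4]-W[i];print(np.hypot(*d).round(3),np.rad2deg(np.arctan2(d[1],d[0])).round(0))
print(W.mean(0))
E
```

```text
armend side [ 0.635 -0.267  0.322] 0.10991081918443325 -0.0403718367447211
armend scene [ 0.643 -0.253  0.322] 0.10345959092376959 -0.17082616632797246
nose side z.215 [ 0.61  -0.261  0.215]
-0.2 [ 0.618 -0.245] nose [355.0, 237.0] bowl [1647.0, -220.0] back [1751.0, -259.0] top [1664.0, -230.0] hinge [1451.0, -156.0] arm [1668.0, -232.0]
0 [ 0.615 -0.271] nose [362.0, 245.0] bowl [1153.0, -237.0] back [1197.0, -264.0] top [1160.0, -244.0] hinge [1065.0, -186.0] arm [1162.0, -245.0]
-0.4 [ 0.625 -0.22 ] nose [351.0, 230.0] bowl [2864.0, -176.0] back [3253.0, -242.0] top [2920.0, -192.0] hinge [2249.0, -85.0] arm [2934.0, -196.0]
-0.6 [ 0.638 -0.198] nose [349.0, 222.0] bowl [13718.0, 249.0] back [43673.0, 260.0] top [15332.0, 209.0] hinge [5332.0, 209.0] arm [15782.0, 198.0]
-0.8 [ 0.654 -0.178] nose [349.0, 214.0] bowl [-4012.0, -453.0] back [-3203.0, -325.0] top [-3868.0, -419.0] hinge [-9513.0, -1248.0] arm [-3835.0, -410.0]
0.037 90.0
0.035 -14.0
0.033 -92.0
0.033 172.0
[0.64761225 0.21212711]
0.024 12.0
0.034 -76.0
0.023 -167.0
0.034 106.0
[0.64624082 0.20836109]
```

```bash
cat >> h.py <<'E'
def heading(s=None):
    s=s or robot.get_state(); x=-R.from_rotvec(s["tcp_rot"]).as_matrix()[:,0]; return np.arctan2(x[1],x[0])
def go(x,y,z,h=None):
    "totals in scaled units; turn to be made before the shift"
    s=robot.get_state();h0=heading(s);h=h0 if h is None else h
    d=np.array([x,y,z])-s["eef_pos"];c,n=np.cos(h),np.sin(h)
    t=-(h-h0)/np.pi
    v=np.array([-(c*d[0]+n*d[1]),-n*d[0]+c*d[1],-d[2]])/.2
    print("shift",v.round(3),"turn",round(t,4),"min rows",max(np.ceil(np.linalg.norm(v)/.25),np.ceil(abs(t)/.0477)))
def st():
    s=robot.get_state();print("t %.1f"%s["time_s"],"pos",np.round(s["eef_pos"],4),"hd %.3f"%heading(s),"w %.4f"%s["width"],"gf %.1f"%s["gripper_force"],"F",np.round(s["contact_force"],1)); return s
E
python3 -c "
from h import *
go(.64,.21,.30,0)"
python3 -m handwheel '[[85,0,0,0,-0.0364],[85,0,0,0,-0.0364],[85,0,0,0,-0.0364],[85,0,0,0,-0.0364]]'
python3 -m handwheel '[[85,-0.143,-0.165,-0.04,0],[85,-0.143,-0.165,-0.04,0],[85,-0.143,-0.165,-0.04,0],[85,-0.143,-0.165,-0.04,0],[85,-0.143,-0.165,-0.04,0],[85,-0.143,-0.165,-0.04,0],[85,-0.143,-0.165,-0.04,0],[85,-0.143,-0.165,-0.04,0],[85,-0.143,-0.165,-0.04,0],[85,-0.143,-0.165,-0.04,0],[85,-0.143,-0.165,-0.04,0],[85,-0.143,-0.165,-0.04,0]]'
python3 -m handwheel '[[85,0,0,0,0],[85,0,0,0,0],[85,0,0,0,0]]'
python3 - <<'E'
from h import *
s=st();im=robot.capture("wrist");cv2.imwrite("pics/w1.png",im)
for n in("reader","holster"):print([(np.round(d["centre"]).tolist(),round(d["p"],2)) for d in robot.spot_in("wrist",n)][:2])
C=cam("wrist",s)
print("expected reader top px",proj(C,[.646,.211,.171]))
E
```

```text
shift [-1.715 -1.981 -0.497] turn -0.1451 min rows 11.0
time_s: 2.0
eef_pos: [0.2971, 0.6061, 0.2005]
tcp_rot: [-0.01, 3.142, 0.0]
contact_force: [0.7, -0.7, -0.3]
width: 0.0851
gripper_force: 0.0
time_s: 3.2
eef_pos: [0.6419, 0.2092, 0.2971]
tcp_rot: [-0.003, 3.141, 0.001]
contact_force: [0.8, 0.1, -0.2]
width: 0.085
gripper_force: 0.0
time_s: 3.5
eef_pos: [0.64, 0.2122, 0.2962]
tcp_rot: [0.006, -3.14, -0.002]
contact_force: [-0.2, -0.3, 0.1]
width: 0.0849
gripper_force: 0.0
t 3.5 pos [0.64   0.2122 0.2962] hd 0.004 w 0.0849 gf 0.0 F [-0.2 -0.3  0.1]
[([279.0, 186.0], 0.69)]
[([271.0, 144.0], 0.63)]
expected reader top px [276.05397205 199.3481954 ]
```

View pics/w1.png

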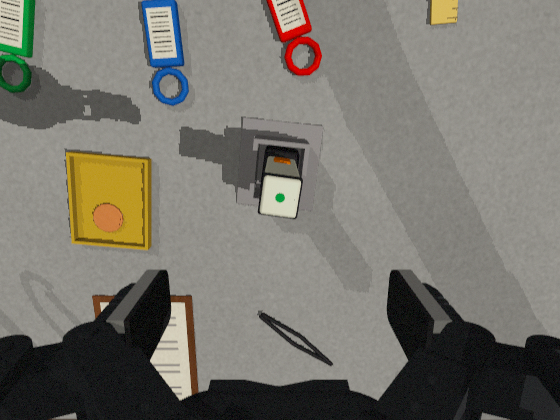

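The wrist view shows the reader's top face centred at (280,197), tilted about 6–7°, with the holster around it. The red key's eye is at (303,56).

```bash
python3 -c "
from h import *
C=cam('wrist')
p=[plane(C,q,.171) for q in [(268,174),(302,178),(298,219),(259,213)]]
print(np.round(p,3));c=np.mean(p,0);print(c)
for i in range(4): d=p[(i+1)%4]-p[i];print(np.hypot(*d[:2]).round(3),np.rad2deg(np.arctan2(d[1],d[0])).round(0))
go(c[0],c[1],.125,-.107)"
```

```text
[[0.625 0.205 0.171]
 [0.628 0.232 0.171]
 [0.663 0.23  0.171]
 [0.658 0.197 0.171]]
[0.64342499 0.21592437 0.171     ]
0.028 83.0
0.035 -4.0
0.033 -99.0
0.034 167.0
shift [-0.016  0.019  0.857] turn 0.0355 min rows 4.0
```

```bash
python3 -m handwheel '[[85,-0.02,0.015,0,0.0355],[85,0,0,0.17,0],[85,0,0,0.17,0],[85,0,0,0.17,0],[85,0,0,0.17,0],[85,0,0,0.17,0],[85,0,0,0,0],[85,0,0,0,0]]' >/dev/null; python3 -c "
from h import *
st()"; python3 -m handwheel '[[20,0,0,0,0],[20,0,0,0,0],[20,0,0,0,0],[20,0,0,0,0],[20,0,0,0,0],[20,0,0,0,0],[20,0,0,0,0],[20,0,0,0,0],[20,0,0,0,0],[20,0,0,0,0]]' 50 >/dev/null;  python3 -c "
from h import *
st()"
```

```text
t 4.5 pos [0.6447 0.2146 0.1269] hd -0.109 w 0.0854 gf 0.0 F [0.  0.5 1.1]
t 5.5 pos [0.6461 0.2138 0.1281] hd -0.110 w 0.0308 gf 50.1 F [-0.2 -0.1  5.8]
```

```bash
python3 -m handwheel '[[20,0,0,-0.08,0],[20,0,0,-0.1,0],[20,0,0,-0.1,0],[20,0,0,-0.1,0],[20,0,0,-0.1,0],[20,0,0,-0.08,0],[20,0,0,0,0],[20,0,0,0,0]]' 50 >/dev/null
cat > keys.py <<'E'
from h import *
import sys
st()
for n in("scene","side"):
    C=cam(n);im=robot.capture(n);cv2.imwrite(f"pics/last_{n}.png",im)
    for c in HUE:
        k=key(C,im,c); print(n,c,None if k is None else (k["label"].round(3),k["eye"].round(3),round(k["yaw"],2),k["L"].round(3),k["W"].round(3)))
E
python3 keys.py; python3 -c "
from h import *
go(.4615,.2175,.24)"
```

```text
t 6.2 pos [0.6444 0.2136 0.2381] hd -0.110 w 0.0308 gf 49.6 F [-0.2 -0.1 -2.9]
shift [ 0.909 -0.08  -0.014] turn -0.0 min rows 4.0Traceback (most recent call last):
  File "keys.py", line 7, in <module>
    k=key(C,im,c); print(n,c,None if k is None else (k["label"].round(3),k["eye"].round(3),round(k["yaw"],2),k["L"].round(3),k["W"].round(3)))
                                                                                                             ^^^^^^^^^^^^
AttributeError: 'float' object has no attribute 'round'
```

```bash
sed -i 's/k\["L"\].round(3),k\["W"\].round(3)/round(k["L"],3),round(k["W"],3)/' keys.py; python3 keys.py
python3 -m handwheel '[[20,0.13,-0.01,0,0],[20,0.15,-0.014,0,0],[20,0.15,-0.014,0,0],[20,0.15,-0.014,0,0],[20,0.15,-0.014,0,0],[20,0.13,-0.014,0,0],[20,0.05,0,0,0],[20,0,0,0,0],[20,0,0,0,0],[20,0,0,0,0]]' >/dev/null
python3 - <<'E'
from h import *
s=st();im=robot.capture("wrist");cv2.imwrite("pics/w2.png",im)
E
```

```text
t 6.3 pos [0.644  0.2135 0.2373] hd -0.110 w 0.0306 gf 49.6 F [-0.1 -0.2 -2.4]
scene red (array([0.461, 0.218]), array([0.514, 0.239]), np.float64(0.37), 0.122, 0.052)
scene yellow None
scene green None
scene blue (array([0.491, 0.079]), array([0.548, 0.082]), np.float64(0.06), 0.12, 0.046)
side red (array([0.461, 0.217]), array([0.515, 0.237]), np.float64(0.36), 0.125, 0.052)
side yellow (array([ 0.482, -0.215]), array([ 0.538, -0.206]), np.float64(0.16), 0.124, 0.049)
side green (array([ 0.479, -0.091]), array([ 0.535, -0.104]), np.float64(-0.23), 0.118, 0.046)
side blue (array([0.492, 0.077]), array([0.549, 0.08 ]), np.float64(0.07), 0.119, 0.05)
t 7.4 pos [0.4636 0.2175 0.2383] hd -0.111 w 0.0306 gf 49.6 F [-0.6 -0.4 -1.5]
```

View pics/w2.png

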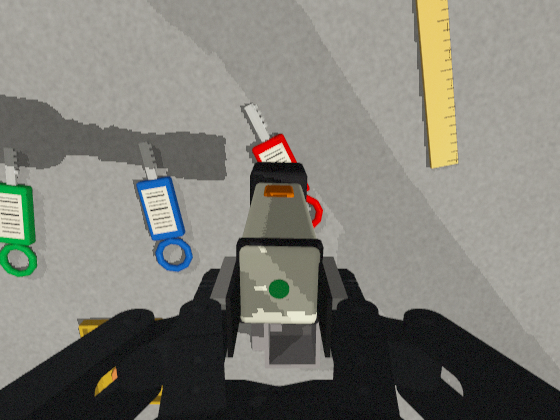

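The reader hangs square in the grip over the red key, and the blue label shows at (161,209). I'll hold here, then check the blue label's calibration from this picture.

```bash
python3 -m handwheel '[[20,0,0,0,0],[20,0,0,0,0],[20,0,0,0,0],[20,0,0,0,0],[20,0,0,0,0],[20,0,0,0,0],[20,0,0,0,0],[20,0,0,0,0],[20,0,0,0,0],[20,0,0,0,0],[20,0,0,0,0],[20,0,0,0,0]]' >/dev/null
python3 -m handwheel '[[20,0,0,0,0],[20,0,0,0,0],[20,0,0,0,0],[20,0,0,0,0],[20,0,0,0,0],[20,0,0,0,0],[20,0,0,0,0],[20,0,0,0,0]]' >/dev/null
python3 - <<'E'
from h import *
C=cam("wrist");print("blue label",plane(C,(161,209),.014),"eye",plane(C,(173,254),.007)); print("blue bywrist blob",key(C,cv2.imread("pics/w2.png"),"blue"))
E
python3 keys.py; python3 -c "
from h import *
go(.4825,-.2145,.24)"
```

```text
blue label [0.49035167 0.08343081 0.014     ] eye [0.5478583  0.08407284 0.007     ]
blue bywrist blob {'label': array([0.49040582, 0.08233953]), 'eye': array([0.54731686, 0.08552282]), 'yaw': np.float64(0.05587616149916999), 'L': 0.11585360020399094, 'W': 0.044794078916311264, 'wp': np.float64(0.04479407750635517), 'wm': np.float64(0.042789749771119184), 'px': array([166.23739991, 224.70607631])}
t 9.4 pos [0.4623 0.2178 0.2385] hd -0.110 w 0.0306 gf 49.6 F [-0.9 -0.2 -2.5]
scene red (array([0.461, 0.22 ]), array([0.514, 0.24 ]), np.float64(0.36), 0.122, 0.054)
scene yellow None
scene green None
scene blue (array([0.491, 0.079]), array([0.548, 0.082]), np.float64(0.06), 0.12, 0.046)
side red (array([0.461, 0.217]), array([0.514, 0.237]), np.float64(0.36), 0.126, 0.052)
side yellow (array([ 0.481, -0.214]), array([ 0.538, -0.207]), np.float64(0.12), 0.121, 0.052)
side green (array([ 0.479, -0.09 ]), array([ 0.534, -0.104]), np.float64(-0.24), 0.117, 0.047)
side blue (array([0.491, 0.077]), array([0.548, 0.081]), np.float64(0.07), 0.119, 0.05)
shift [-0.338 -2.137 -0.008] turn -0.0 min rows 9.0
```

```bash
python3 -m handwheel '[[20,-0.028,-0.13,0,0],[20,-0.028,-0.19,0,0],[20,-0.028,-0.19,0,0],[20,-0.028,-0.19,0,0],[20,-0.028,-0.19,0,0],[20,-0.028,-0.19,0,0],[20,-0.028,-0.19,0,0],[20,-0.028,-0.19,0,0],[20,-0.028,-0.19,0,0],[20,-0.028,-0.19,0,0],[20,-0.028,-0.17,0,0],[20,-0.028,-0.11,0,0]]' >/dev/null
python3 -m handwheel '[[20,0,0,0,0],[20,0,0,0,0],[20,0,0,0,0]]' >/dev/null
python3 - <<'E'
from h import *
s=st();im=robot.capture("wrist");cv2.imwrite("pics/w3.png",im);C=cam("wrist",s)
print("green",key(C,im,"green"));go(.482,-.213,.24)
E
python3 keys.py
```

```text
t 11.1 pos [ 0.4827 -0.2096  0.2383] hd -0.108 w 0.0306 gf 49.8 F [-0.2  0.1 -2.4]
green {'label': array([ 0.47963663, -0.08808486]), 'eye': array([ 0.53498916, -0.10168992]), 'yaw': np.float64(-0.24101168443637244), 'L': 0.11382780224084854, 'W': 0.04432359337806702, 'wp': np.float64(0.04217082284389899), 'wm': np.float64(0.04432359389272788), 'px': array([383.63183422, 174.06613757])}
shift [ 0.002 -0.018 -0.008] turn -0.0 min rows 1.0
t 11.1 pos [ 0.4827 -0.2095  0.2384] hd -0.108 w 0.0306 gf 49.8 F [ 0.1 -0.3 -2. ]
scene red (array([0.461, 0.218]), array([0.514, 0.239]), np.float64(0.37), 0.122, 0.052)
scene yellow None
scene green None
scene blue (array([0.491, 0.079]), array([0.548, 0.082]), np.float64(0.06), 0.12, 0.046)
side red (array([0.462, 0.217]), array([0.516, 0.237]), np.float64(0.36), 0.127, 0.052)
side yellow (array([ 0.482, -0.217]), array([ 0.538, -0.206]), np.float64(0.18), 0.124, 0.052)
side green (array([ 0.474, -0.091]), array([ 0.53 , -0.102]), np.float64(-0.19), 0.108, 0.045)
side blue (array([0.492, 0.077]), array([0.549, 0.081]), np.float64(0.07), 0.119, 0.05)
```

View pics/w3.png

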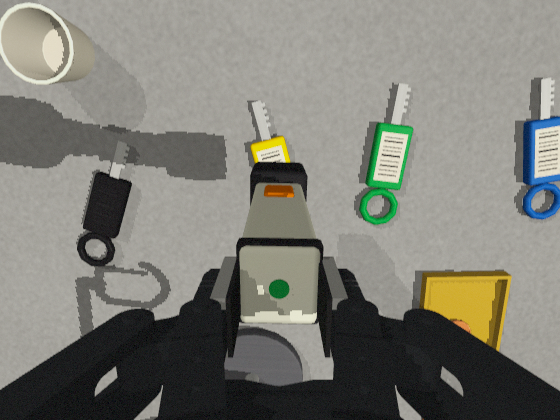

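The wrist view shows the reader over the yellow key, whose grip end is at (270,150), with green at (385,160). I'll hold here, then go on to green.

```bash
python3 -m handwheel '[[20,0,-0.015,0,0],[20,0,0,0,0],[20,0,0,0,0],[20,0,0,0,0],[20,0,0,0,0],[20,0,0,0,0],[20,0,0,0,0],[20,0,0,0,0],[20,0,0,0,0],[20,0,0,0,0],[20,0,0,0,0],[20,0,0,0,0]]' >/dev/null
python3 -m handwheel '[[20,0,0,0,0],[20,0,0,0,0],[20,0,0,0,0],[20,0,0,0,0],[20,0,0,0,0],[20,0,0,0,0],[20,0,0,0,0],[20,0,0,0,0],[20,0,0,0,0],[20,0,0,0,0]]' >/dev/null
python3 -c "
from h import *
s=st();im=robot.capture('wrist');C=cam('wrist',s)
k=key(C,im,'green');print(k['label'],k['eye'])
go(k['label'][0],k['label'][1]-.001,.24)"
```

```text
t 13.4 pos [ 0.4822 -0.2141  0.2385] hd -0.110 w 0.0304 gf 49.8 F [-0.   0.2 -2.7]
[ 0.4798429  -0.08805559] [ 0.53514405 -0.10186803]
shift [ 0.08   0.62  -0.008] turn -0.0 min rows 3.0
```

```bash
python3 -m handwheel '[[20,0.015,0.1,0,0],[20,0.015,0.12,0,0],[20,0.015,0.12,0,0],[20,0.015,0.12,0,0],[20,0.01,0.1,0,0],[20,0.01,0.06,0,0],[20,0,0,0,0],[20,0,0,0,0],[20,0,0,0,0]]' >/dev/null
python3 -c "
from h import *
s=st();im=robot.capture('wrist');C=cam('wrist',s)
k=key(C,im,'blue');print(k and (k['label'],k['eye']))
im=robot.capture('side');print(key(cam('side'),im,'green'))
"
python3 -m handwheel '[[20,0,0,0,0],[20,0,0,0,0],[20,0,0,0,0],[20,0,0,0,0],[20,0,0,0,0],[20,0,0,0,0],[20,0,0,0,0],[20,0,0,0,0],[20,0,0,0,0],[20,0,0,0,0],[20,0,0,0,0],[20,0,0,0,0]]' >/dev/null
python3 -m handwheel '[[20,0,0,0,0],[20,0,0,0,0],[20,0,0,0,0],[20,0,0,0,0],[20,0,0,0,0],[20,0,0,0,0],[20,0,0,0,0],[20,0,0,0,0]]' >/dev/null
python3 -c "
from h import *
s=st();im=robot.capture('wrist');C=cam('wrist',s)
k=key(C,im,'blue');print(k and (k['label'],k['eye']))
k=k or dict(label=[.491,.081])
go(k['label'][0],k['label'][1]-.001,.24)"
```

```text
t 14.3 pos [ 0.4799 -0.0905  0.2385] hd -0.112 w 0.0306 gf 49.9 F [-1.1 -0.2 -2.1]
(array([0.49197218, 0.0794161 ]), array([0.54889615, 0.0823592 ]))
{'label': array([ 0.47876998, -0.09042131]), 'eye': array([ 0.53415246, -0.10390392]), 'yaw': np.float64(-0.2388001954671705), 'L': 0.11682173609733582, 'W': 0.0467345155775547, 'wp': np.float64(0.012742577350635312), 'wm': np.float64(0.04673451355127742), 'px': array([282.70068027, 264.78231293])}
t 16.4 pos [ 0.4799 -0.089   0.2385] hd -0.110 w 0.0305 gf 49.9 F [ 0.6 -0.8 -2.6]
(array([0.49196389, 0.07906498]), array([0.54885529, 0.0825819 ]))
shift [ 0.032  0.837 -0.008] turn -0.0 min rows 4.0
```

```bash
python3 -m handwheel '[[20,0.005,0.1,0,0],[20,0.005,0.14,0,0],[20,0.005,0.14,0,0],[20,0.005,0.14,0,0],[20,0.005,0.14,0,0],[20,0.005,0.11,0,0],[20,0,0.067,0,0],[20,0,0,0,0],[20,0,0,0,0],[20,0,0,0,0]]' >/dev/null
python3 -c "
from h import *
s=st()
im=robot.capture('side');print(key(cam('side'),im,'blue'))
"
python3 -m handwheel '[[20,0,0,0,0],[20,0,0,0,0],[20,0,0,0,0],[20,0,0,0,0],[20,0,0,0,0],[20,0,0,0,0],[20,0,0,0,0],[20,0,0,0,0],[20,0,0,0,0],[20,0,0,0,0],[20,0,0,0,0],[20,0,0,0,0]]' >/dev/null
python3 -m handwheel '[[20,0,0,0,0],[20,0,0,0,0],[20,0,0,0,0],[20,0,0,0,0],[20,0,0,0,0],[20,0,0,0,0],[20,0,0,0,0],[20,0,0,0,0]]' >/dev/null
python3 -c "
from h import *
s=st()
go(.645,.2138,.238,-.11)"
```

```text
t 17.5 pos [0.4924 0.0763 0.2385] hd -0.112 w 0.0307 gf 49.9 F [ 0.  -0.4 -3. ]
{'label': array([0.49167153, 0.07651531]), 'eye': array([0.54853992, 0.08038658]), 'yaw': np.float64(0.06796926808121877), 'L': 0.1185256615281105, 'W': 0.05045921728014946, 'wp': np.float64(0.05045921724477166), 'wm': np.float64(0.04611053583009604), 'px': array([254.39930556, 224.51388889])}
t 19.6 pos [0.4923 0.078  0.2385] hd -0.110 w 0.0304 gf 49.9 F [-0.3 -0.6 -1.3]
shift [-0.684  0.759  0.003] turn 0.0 min rows 5.0
```

```bash
python3 -m handwheel '[[20,-0.07,0.07,0,0],[20,-0.09,0.1,0,0],[20,-0.09,0.1,0,0],[20,-0.09,0.1,0,0],[20,-0.09,0.1,0,0],[20,-0.09,0.1,0,0],[20,-0.09,0.1,0,0],[20,-0.074,0.089,0,0],[20,0,0,0,0],[20,0,0,0,0],[20,0,0,0,0],[20,0,0,0,0]]' >/dev/null
python3 -m handwheel '[[20,0,0,0,0],[20,0,0,0,0],[20,0,0,0,0],[20,0,0,0,0]]' >/dev/null
python3 - <<'E'
from h import *
s=st(); go(.6455,.2138,.13)
a=robot.capture("scene")[180:280,320:420];b=robot.capture("side")[120:220,215:315]
cv2.imwrite("pics/rd2.png",cv2.resize(np.hstack([a,b]),(800,400),interpolation=cv2.INTER_CUBIC))
E
```

```text
t 21.1 pos [0.6449 0.2138 0.2386] hd -0.110 w 0.0309 gf 49.9 F [-0.3 -0.3 -2. ]
shift [-0.003  0.     0.543] turn -0.0 min rows 3.0
```

View pics/rd2.png

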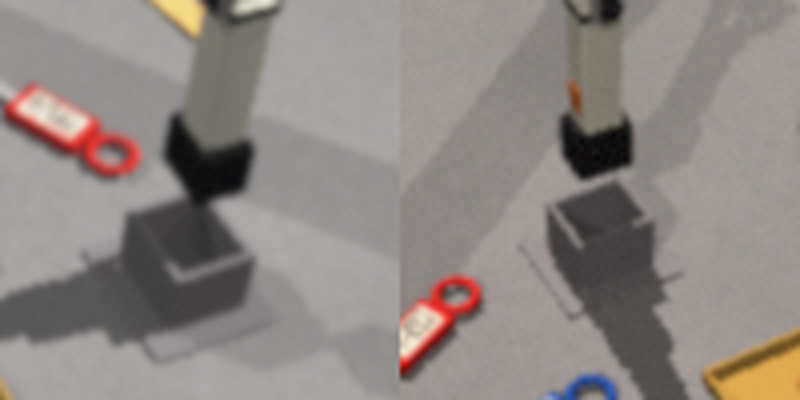

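The reader hangs squarely over the empty holster in both views, so I'll lower it.

```bash
python3 -m handwheel '[[20,0,0,0.06,0],[20,0,0,0.06,0],[20,0,0,0.06,0],[20,0,0,0.06,0],[20,0,0,0.06,0],[20,0,0,0.06,0],[20,0,0,0.06,0],[20,0,0,0.06,0],[20,0,0,0.03,0],[20,0,0,0,0],[20,0,0,0,0]]' >/dev/null
python3 -c "
from h import *
st()"
python3 -m handwheel '[[20,0,0,0.015,0],[20,0,0,0.01,0],[20,0,0,0,0],[20,0,0,0,0]]'>/dev/null
python3 -c "
from h import *
st()"
```

```text
t 22.4 pos [0.6453 0.214  0.1368] hd -0.110 w 0.0306 gf 49.9 F [-0.1 -0.4 -1.5]
t 22.8 pos [0.645  0.2139 0.1316] hd -0.110 w 0.0310 gf 50.0 F [ 0.   0.4 -2.3]
```

```bash
python3 -m handwheel '[[20,0,0,0.01,0],[20,0,0,0.005,0],[20,0,0,0,0],[20,0,0,0,0]]'>/dev/null
python3 -c "
from h import *
st()"
python3 -m handwheel '[[34,0,0,0,0],[34,0,0,0,0],[34,0,0,0,0],[60,0,0,0,0],[85,0,0,0,0],[85,0,0,0,0],[85,0,0,0,0],[85,0,0,-0.15,0],[85,0,0,-0.22,0],[85,0,0,-0.22,0],[85,0,0,-0.2,0],[85,0,0,0,0]]'>/dev/null
python3 keys.py
python3 - <<'E'
from h import *
a=cv2.imread("pics/last_scene.png")[180:280,320:420];b=cv2.imread("pics/last_side.png")[120:220,215:315]
cv2.imwrite("pics/rd3.png",cv2.resize(np.hstack([a,b]),(800,400),interpolation=cv2.INTER_CUBIC))
E
```

```text
t 23.1 pos [0.6449 0.2139 0.1285] hd -0.110 w 0.0309 gf 50.0 F [ 0.1 -0.5 -2.5]
t 24.4 pos [0.6482 0.2149 0.2942] hd -0.110 w 0.0848 gf 0.0 F [0.3 0.3 0.4]
scene red (array([0.461, 0.218]), array([0.514, 0.239]), np.float64(0.37), 0.122, 0.052)
scene yellow None
scene green None
scene blue (array([0.491, 0.079]), array([0.548, 0.082]), np.float64(0.06), 0.12, 0.046)
side red (array([0.461, 0.216]), array([0.515, 0.237]), np.float64(0.36), 0.125, 0.052)
side yellow (array([ 0.482, -0.216]), array([ 0.538, -0.207]), np.float64(0.17), 0.124, 0.052)
side green (array([ 0.449, -0.11 ]), array([ 0.501, -0.132]), np.float64(-0.41), 0.116, 0.045)
side blue (array([0.492, 0.077]), array([0.549, 0.081]), np.float64(0.07), 0.119, 0.05)
```

View pics/rd3.png

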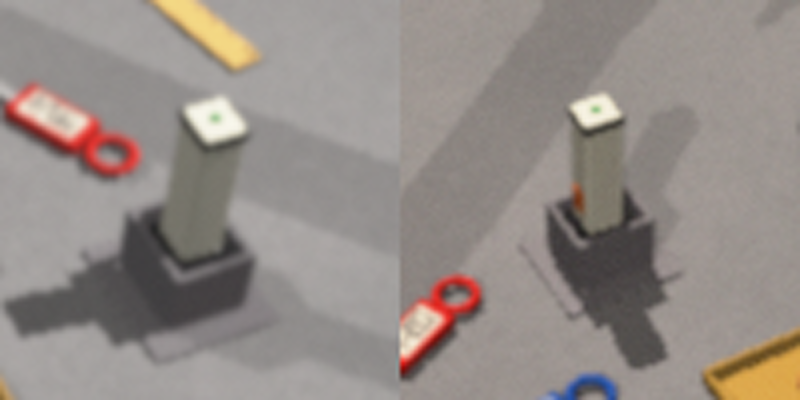

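The reader stands in its holster again. Green was knocked to (0.449,-0.110), so it needs a fresh look before I grasp it. Next is a look at the hook from in front with the wrist camera.

```bash
python3 -c "
from h import *
go(.48,-.25,.33,-.0)"
python3 -m handwheel '[[85,0.07,-0.19,-0.015,-0.035],[85,0.07,-0.2,-0.015,0],[85,0.07,-0.2,-0.015,0],[85,0.07,-0.2,-0.015,0],[85,0.07,-0.2,-0.015,0],[85,0.07,-0.2,-0.015,0],[85,0.07,-0.2,-0.015,0],[85,0.07,-0.2,-0.015,0],[85,0.07,-0.2,-0.015,0],[85,0.07,-0.2,-0.015,0],[85,0.07,-0.2,-0.015,0],[85,0.07,-0.13,-0.015,0]]'>/dev/null
python3 -m handwheel '[[85,0,0,0,0],[85,0,0,0,0],[85,0,0,0,0]]'>/dev/null
python3 - <<'E'
from h import *
s=st();im=robot.capture("wrist");cv2.imwrite("pics/w4.png",im);C=cam("wrist",s)
np.save("w4.npy",C[1])
for c in("yellow","green"):k=key(C,im,c);print(c,k and (k["label"],k["eye"],k["yaw"],k["L"]))
for yaw in(-.1,):
    u=np.array([np.cos(yaw),np.sin(yaw)]);o=np.array([.745,-.271])-.13*u
    f=lambda x,z:proj(C,[*(o+x*u),z]).round()
    print("nose",f(0,.215),"bowl",f(27,.168) if 0 else f(.027,.168),"top",f(.027,.292),"hinge",f(.011,.275))
print(robot.spot_in("wrist","hook_nose"),robot.spot_in("wrist","gate"))
E
```

```text
shift [ 0.826 -2.32  -0.212] turn -0.035 min rows 10.0
t 25.9 pos [ 0.4731 -0.2467  0.3212] hd 0.002 w 0.0850 gf 0.0 F [-0.   1.2 -0.6]
yellow (array([ 0.4816474 , -0.21425339]), array([ 0.53782054, -0.20457979]), np.float64(0.1705376509320961), 0.11621948331594467)
green (array([ 0.44938363, -0.10741339]), array([ 0.50157306, -0.13033201]), np.float64(-0.4137886543710617), 0.11560062319040298)
nose [265. 355.] bowl [264. 347.] top [257. 459.] hinge [260. 421.]
[{'centre': [262.8, 339.2], 'p': 0.61}, {'centre': [129.2, 42.1], 'p': 0.49}] [{'centre': [272.1, 372.5], 'p': 0.58}]
```

View pics/w4.png

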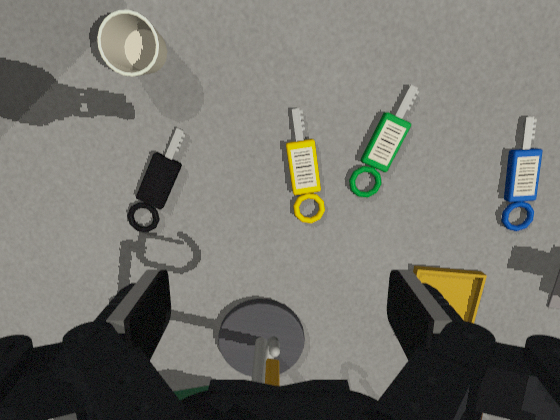

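The wrist view shows the nose tip at about (274,349), the brass gate below it at (272,372), and the post base centred near (262,335).

Run:
```python
from h import *
C=cam("wrist")
n=plane(C,(274,349),.213);b=plane(C,(261.5,337),.01);print(n,b,np.linalg.norm((b-n)[:2]),np.arctan2(*(b-n)[1::-1]))
print("gate mid",plane(C,(271.5,373),.245))
im=cv2.imread("pics/w4.png")[300:400,200:340];cv2.imwrite("pics/w4c.png",cv2.resize(im,(784,560),interpolation=cv2.INTER_CUBIC))
```

```text
[ 0.61233461 -0.24994634  0.213     ] [ 0.74207374 -0.2711805   0.01      ] 0.13146532591313487 -0.16222975313217855
gate mid [ 0.61103878 -0.2516136   0.245     ]
```

View pics/w4c.png

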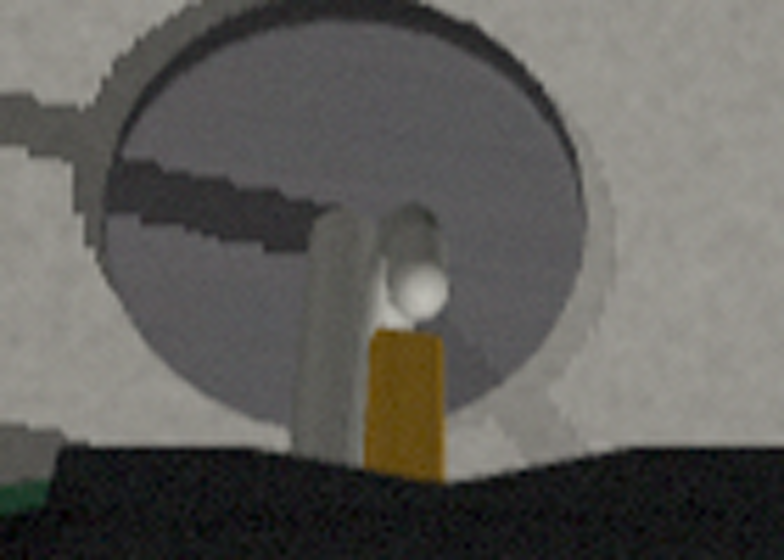

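```bash
cat > g.py <<'E'
from h import *
import sys
def grasp(c,z=.003,back=.008,yaw=None):
    s=st();im=robot.capture("wrist");C=cam("wrist",s);k=key(C,im,c)
    l,e=k["label"],k["eye"];u=(e-l)/np.linalg.norm(e-l);t=l-back*u
    print(c,l.round(4),e.round(4),"yaw %.3f L %.3f W %.3f"%(k["yaw"],k["L"],k["W"]));go(t[0],t[1],z,k["yaw"])
O=np.array([.6145,-.2495]);PSI=-.162;U=np.array([np.cos(PSI),np.sin(PSI)])
def hook(x,ez,off=.065,tz=-.004):
    "eye centre at hook x, height ez"
    p=O+(x-off)*U; go(p[0],p[1],ez+tz,PSI)
E
python3 -c "
from g import *
grasp('yellow')"
```

```text
t 26.1 pos [ 0.4734 -0.247   0.3219] hd 0.003 w 0.0850 gf 0.0 F [-0.4  0.9  0.8]
yellow [ 0.4816 -0.2119] [ 0.5381 -0.2045] yaw 0.130 L 0.116 W 0.045
shift [-0.024  0.17   1.595] turn -0.0407 min rows 7.0
```

```bash
python3 -m handwheel '[[85,-0.02,0.16,0,-0.046],[85,0,0,0.2,0],[85,0,0,0.2,0],[85,0,0,0.2,0],[85,0,0,0.2,0],[85,0,0,0.2,0],[85,0,0,0.2,0],[85,0,0,0.2,0],[85,0,0,0.12,0],[85,0,0,0.06,0],[85,0,0,0,0],[85,0,0,0,0]]'>/dev/null
python3 -c "
from g import *
st()"
python3 -m handwheel '[[25,0,0,0,0],[25,0,0,0,0],[25,0,0,0,0],[25,0,0,0,0],[25,0,0,0,0],[25,0,0,0,0],[25,0,0,0,0],[25,0,0,0,0]]' 60 >/dev/null
python3 -c "
from g import *
st()"
```

```text
t 27.4 pos [ 0.4779 -0.2166  0.0073] hd 0.145 w 0.0851 gf 0.0 F [ 0.6 -0.   0.6]
t 28.1 pos [ 0.4768 -0.2163  0.0064] hd 0.145 w 0.0252 gf 0.0 F [ 0.4  0.2 -0.4]
```

```bash
python3 -m handwheel '[[60,0,0,-0.1,0],[85,0,0,-0.2,0],[85,0,0,-0.2,0],[85,0,0,-0.2,0],[85,0,0,-0.1,0],[85,0,0,0,0],[85,0,0,0,0],[85,0,0,0,0]]'>/dev/null
python3 -c "
from g import *
grasp('yellow',z=-.004)
cv2.imwrite('pics/w5.png',robot.capture('wrist'))"
```

```text
t 28.9 pos [ 0.4758 -0.2159  0.165 ] hd 0.145 w 0.0853 gf 0.0 F [ 0.1 -0.3  0.3]
yellow [ 0.4812 -0.2138] [ 0.5375 -0.2046] yaw 0.162 L 0.115 W 0.044
shift [0.012 0.006 0.845] turn -0.0056 min rows 4.0
```

View pics/w5.png

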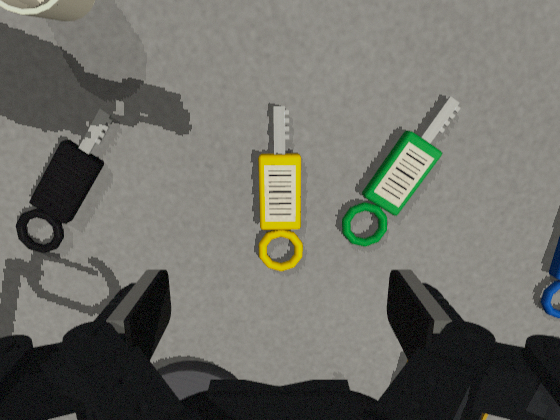

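The yellow key is untouched and lined up between the fingers at (280,190). The first attempt closed just above it, so I'll go lower.

```bash
python3 -m handwheel '[[85,0.012,0.006,0.15,-0.005],[85,0,0,0.2,0],[85,0,0,0.2,0],[85,0,0,0.2,0],[85,0,0,0.07,0],[85,0,0,0.02,0],[85,0,0,0,0],[85,0,0,0,0]]'>/dev/null
python3 -c "
from g import *
st()"
python3 -m handwheel '[[32,0,0,0,0],[32,0,0,0,0],[32,0,0,0,0],[32,0,0,0,0],[32,0,0,0,0],[32,0,0,0,0],[32,0,0,0,0],[32,0,0,0,0]]' 60 >/dev/null
python3 -c "
from g import *
st()"
```

```text
t 29.9 pos [ 4.757e-01 -2.161e-01 -1.000e-04] hd 0.160 w 0.0852 gf 0.0 F [ 0.5  0.  -0.3]
t 30.6 pos [ 0.4743 -0.2155 -0.0016] hd 0.160 w 0.0318 gf 0.0 F [-0.2 -0.4  1.1]
```

Run:
```python
from g import *
a=robot.capture("side");k=key(cam("side"),a,"yellow");print(k and (k["label"],k["eye"],k["L"]))
w=robot.capture("wrist");k=key(cam("wrist"),w,"yellow");print(k and (k["label"],k["eye"],k["L"]))
b=robot.capture("scene")
out=np.hstack([cv2.resize(a[240:340,250:350],(400,400),interpolation=cv2.INTER_CUBIC),cv2.resize(w[150:400,150:400],(400,400))])
cv2.imwrite("pics/x1.png",out)
```

```text
None
(array([ 0.47284431, -0.21485971]), array([ 0.52912144, -0.20581072]), 0.09931989759206772)
```

View pics/x1.png

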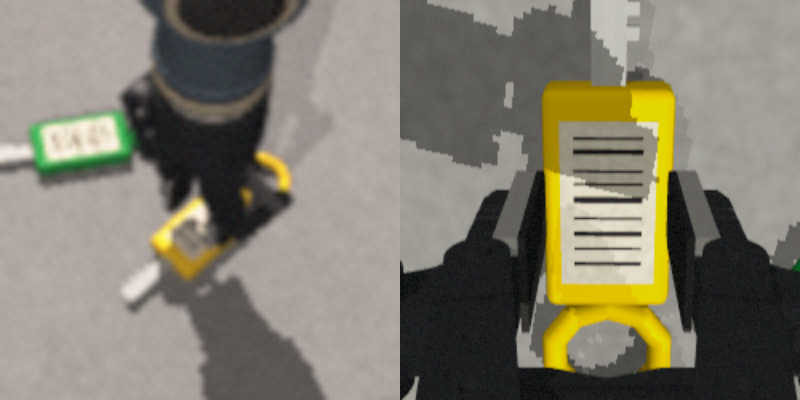

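The pads are beside and above the grip and never reach it. By the picture the visible fingertips are about 30 mm behind the nominal TCP. I'll open and creep down, watching the force.

```bash
python3 -m handwheel '[[55,0,0,0,0],[55,0,0,0,0],[55,0,0,0,0],[55,0,0,0,0],[55,0,0,0.03,0],[55,0,0,0,0],[55,0,0,0,0]]' | grep -E "pos|force|width"
python3 -m handwheel '[[55,0,0,0.03,0],[55,0,0,0,0],[55,0,0,0,0]]' | grep -E "pos|force|width"
```

```text
eef_pos: [0.4741, -0.2154, -0.0079]
contact_force: [0.4, 0.4, -0.0]
width: 0.0546
gripper_force: 0.0
eef_pos: [0.4741, -0.2154, -0.0138]
contact_force: [-0.0, -0.3, -0.2]
width: 0.0547
gripper_force: 0.0
```

```bash
python3 -m handwheel '[[55,0,0,0.03,0],[55,0,0,0,0],[55,0,0,0,0]]' | grep -E "pos|force|width"
python3 -m handwheel '[[36,0,0,0,0],[36,0,0,0,0],[36,0,0,0,0],[36,0,0,0,0],[36,0,0,0,0]]' 60| grep -E "pos|force|width"
```

```text
eef_pos: [0.4742, -0.2154, -0.0198]
contact_force: [-0.5, 0.4, -0.6]
width: 0.0548
gripper_force: 0.0
eef_pos: [0.4744, -0.2156, -0.0193]
contact_force: [-1.5, 0.1, 3.3]
width: 0.0366
gripper_force: 21.8
```

```bash
python3 -m handwheel '[[55,0,0,0,0],[55,0,0,0,0],[55,0,0,0,0],[55,0,0,0.03,0],[55,0,0,0,0],[55,0,0,0,0]]' | grep -E "pos|force|width"
python3 -m handwheel '[[20,0,0,0,0],[20,0,0,0,0],[20,0,0,0,0],[20,0,0,0,0],[20,0,0,0,0]]' 60| grep -E "pos|force|width"
```

```text
eef_pos: [0.4741, -0.2154, -0.0259]
contact_force: [0.2, -0.6, -0.4]
width: 0.0549
gripper_force: 0.0
eef_pos: [0.4745, -0.2157, -0.0252]
contact_force: [-0.9, 0.2, 6.5]
width: 0.0362
gripper_force: 60.5
```

Gripped: width 36 mm, 60 N. Key mid-height is TCP + 0.0325. Now I'll lift and line up in front of the hook.

```bash
python3 -m handwheel '[[20,0,0,-0.08,0],[20,0,0,-0.15,0],[20,0,0,-0.15,0],[20,0,0,-0.2,0],[20,0,0,-0.2,0],[20,0,0,-0.2,0],[20,0,0,-0.15,0],[20,0,0,0,0],[20,0,0,0,0],[20,0,0,0,0]]' >/dev/null
python3 -c "
from g import *
st(); hook(-.045,.229,.064,-.0325)
s=robot.get_state();a=robot.capture('side');C=cam('side')
print(key(C,a,'yellow',z=s['eef_pos'][2]+.0355))
p=s['eef_pos'];h=heading(s);print(p[:2]+.064*np.array([np.cos(h),np.sin(h)]))"
```

```text
t 34.7 pos [ 0.4733 -0.2149  0.1989] hd 0.160 w 0.0361 gf 60.2 F [-0.9  0.1 -0.7]
shift [-0.18  -0.057  0.012] turn 0.1026 min rows 3.0
None
[ 0.53643615 -0.20469594]
```

```bash
python3 -m handwheel '[[20,0,0,0,0.0342],[20,0,0,0,0.0342],[20,0,0,0,0.0342],[20,-0.06,-0.019,0.004,0],[20,-0.06,-0.019,0.004,0],[20,-0.06,-0.019,0.004,0],[20,0,0,0,0],[20,0,0,0,0],[20,0,0,0,0]]' >/dev/null
python3 - <<'E'
from g import *
s=st(); hook(-.045,.229,.064,-.0325)
w=robot.capture("wrist");a=robot.capture("side");b=robot.capture("scene")
r=lambda i:cv2.resize(i,(400,300),interpolation=cv2.INTER_CUBIC)
cv2.imwrite("pics/m1.png",np.vstack([np.hstack([r(a[190:280,310:430]),r(b[205:325,130:290])]),np.hstack([r(w[150:420,100:460]),r(a[160:310,280:480])])]))
D=cam("side");S=cam("scene");h=heading(s);u=np.array([np.cos(h),np.sin(h)]);e=np.r_[s["eef_pos"][:2]+.064*u,s["eef_pos"][2]+.0325]
print("eye",e,"side",proj(D,e),"scene",proj(S,e),"nose side",proj(D,[*O,.215]),"scene",proj(S,[*O,.215]))
np.save("m1eye.npy",e)
E
```

```text
t 35.6 pos [ 0.5077 -0.2325  0.1979] hd -0.162 w 0.0360 gf 60.2 F [-0.1  0.1 -1. ]
shift [0.004 0.002 0.007] turn 0.0 min rows 1.0
eye [ 0.57084152 -0.24285112  0.23038212] side [341.05822399 241.62291713] scene [194.93440766 238.31548633] nose side [355.52413452 239.11891266] scene [199.66211032 256.99397485]
```

View pics/m1.png

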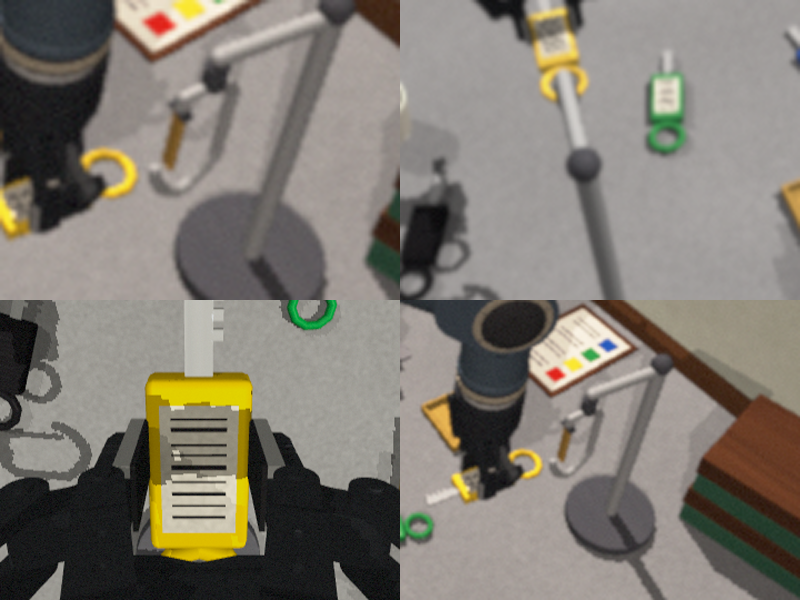

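The montage puts the eye at side (342,242), predicted (341,242), and the nose tip at about (356,240), predicted (355.5,239). The key is in line with the hook, so I'll push in.

```bash
python3 -m handwheel '[[20,-0.04,0,0,0],[20,-0.04,0,0,0],[20,-0.04,0,0,0],[20,-0.04,0,0,0],[20,-0.04,0,0,0],[20,-0.035,0,0,0],[20,0,0,0,0],[20,0,0,0,0],[20,0,0,0,0]]' >/dev/null
cat > ck.py <<'E'
from g import *
def hk(c,off=.064,tz=.0325):
    "where is the eye (expected from the hand) and its side/scene blob"
    s=st();h=heading(s);u=np.array([np.cos(h),np.sin(h)]);e=np.r_[s["eef_pos"][:2]+off*u,s["eef_pos"][2]+tz]
    d=e[:2]-O;print("eye hook x %.4f y %.4f z %.4f"%(d@U,d@[-U[1],U[0]],e[2]))
    a=robot.capture("side");m=mask(a,c);n,l,stt,ce=cv2.connectedComponentsWithStats(m)
    print("side pred",proj(cam("side"),e).round(1),[(stt[i,:4].tolist(),int(stt[i,4]),ce[i].round(1).tolist()) for i in range(1,n) if stt[i,4]>15])
E
python3 -c "
from ck import *
hk('yellow')"
```

```text
t 36.7 pos [ 0.5535 -0.2401  0.1976] hd -0.162 w 0.0361 gf 60.1 F [-3.7  0.3 -1.6]
eye hook x 0.0023 y -0.0006 z 0.2301
side pred [357.3 235.3] [([363, 189, 8, 7], 37, [366.2, 191.8]), ([296, 206, 28, 26], 340, [309.5, 219.1]), ([352, 229, 16, 14], 81, [360.8, 234.5]), ([323, 236, 13, 19], 91, [328.9, 246.2])]
```

```bash
python3 -m handwheel '[[20,0,0,0.025,0],[20,0,0,0.025,0],[20,0,0,0.025,0],[20,0,0,0.025,0],[20,0,0,0,0],[20,0,0,0,0]]' >/dev/null
python3 -c "
from ck import *
hk('yellow')"
python3 -m handwheel '[[20,0,0,0.025,0],[20,0,0,0.025,0],[20,0,0,0.025,0],[20,0,0,0.025,0],[20,0,0,0,0],[20,0,0,0,0]]' >/dev/null
python3 -c "
from ck import *
hk('yellow')"
```

```text
t 37.4 pos [ 0.5556 -0.2402  0.1782] hd -0.162 w 0.0360 gf 60.6 F [ 0.7  0.1 -0.8]
eye hook x 0.0044 y -0.0003 z 0.2107
side pred [356.8 239.6] [([362, 189, 9, 7], 37, [366.1, 191.8]), ([296, 206, 26, 27], 342, [309.0, 219.3]), ([352, 233, 8, 4], 23, [355.3, 234.3]), ([357, 235, 10, 13], 49, [362.3, 241.5]), ([323, 245, 13, 14], 79, [328.4, 251.9])]
t 38.0 pos [ 0.5544 -0.2402  0.1578] hd -0.162 w 0.0359 gf 60.6 F [ 0.4  0.3 -1.2]
eye hook x 0.0031 y -0.0005 z 0.1903
side pred [355.3 244.7] [([362, 189, 9, 7], 37, [366.1, 191.8]), ([296, 205, 28, 28], 363, [309.3, 218.6]), ([356, 238, 9, 14], 56, [360.6, 245.4]), ([322, 250, 12, 14], 74, [327.1, 256.7])]
```

```bash
python3 -m handwheel '[[20,0.02,0,0,0],[20,0.02,0,0,0],[20,0.015,0,0,0],[20,0,0,0,0],[20,0,0,0,0]]' >/dev/null
python3 -c "
from ck import *
st()"
```

```text
t 38.5 pos [ 0.5475 -0.2391  0.16  ] hd -0.162 w 0.0360 gf 60.7 F [ 6.1 -1.1 -0.3]
```

The 6 N resistance on pulling back shows the nose is inside the eye. I'll release.

```bash
python3 -m handwheel '[[20,-0.03,0,0,0],[20,0,0,0,0],[20,0,0,0,0],[85,0,0,0,0],[85,0,0,0,0],[85,0,0,0,0],[85,0,0,0,0],[85,0,0,0,0]]' >/dev/null
cat >> ck.py <<'E'
def hung(cs):
    D,S=cam("side"),cam("scene");ims=dict(side=robot.capture("side"),scene=robot.capture("scene"))
    for n,C in(("side",D),("scene",S)):
        for c in cs:
            k,l,stt,ce=cv2.connectedComponentsWithStats(mask(ims[n],c))
            print(n,c,[(stt[i,:4].tolist(),int(stt[i,4])) for i in range(1,k) if stt[i,4]>15])
        for z,x in((.16,.0275),(.103,.0275),(.068,.0275)): print("  pred z",z,proj(C,[*(O+x*U),z]).round().tolist(),end="")
        print()
E
python3 -c "
from ck import *
st();hung(['yellow'])"
python3 -m handwheel '[[85,0.06,0,0,0],[85,0.15,0,0,0],[85,0.15,0,0,0],[85,0.15,0,-0.1,0],[85,0,0,-0.1,0],[85,0,0,0,0],[85,0,0,0,0]]' >/dev/null
python3 -c "
from ck import *
st();hung(['yellow'])"
```

```text
t 39.4 pos [ 0.5494 -0.2394  0.1581] hd -0.162 w 0.0849 gf 0.0 F [-0.4 -0.6 -0.3]
side yellow [([362, 189, 9, 7], 36), ([296, 205, 25, 28], 307), ([352, 239, 16, 35], 205)]
  pred z 0.16 [361.0, 248.0]  pred z 0.103 [358.0, 261.0]  pred z 0.068 [356.0, 268.0]
scene yellow [([210, 275, 4, 10], 27), ([197, 277, 4, 9], 20), ([347, 360, 12, 12], 94)]
  pred z 0.16 [205.0, 281.0]  pred z 0.103 [209.0, 295.0]  pred z 0.068 [210.0, 303.0]
t 40.1 pos [ 0.4486 -0.2228  0.1982] hd -0.162 w 0.0852 gf 0.0 F [1.  0.7 0.4]
side yellow [([362, 189, 9, 6], 34), ([355, 240, 12, 35], 193)]
  pred z 0.16 [361.0, 248.0]  pred z 0.103 [358.0, 261.0]  pred z 0.068 [356.0, 268.0]
scene yellow [([197, 277, 6, 17], 38), ([210, 276, 6, 21], 38), ([347, 360, 12, 12], 88)]
  pred z 0.16 [205.0, 281.0]  pred z 0.103 [209.0, 295.0]  pred z 0.068 [210.0, 303.0]
```

Yellow hangs in the hook. Green is next.

```bash
python3 -m handwheel '[[85,-0.03,0.12,0,0.04],[85,-0.03,0.16,0,0.04],[85,-0.03,0.16,0,0],[85,0,0.1,0,0],[85,0,0,0,0],[85,0,0,0,0],[85,0,0,0,0]]' >/dev/null
python3 -c "
from ck import *
grasp('green',z=-.0255)"; python3 keys.py | grep -E "side"
```

```text
t 41.0 pos [ 0.499  -0.1274  0.1975] hd -0.416 w 0.0849 gf 0.0 F [-0.1 -0.6  1. ]
green [ 0.45   -0.1064] [ 0.5021 -0.1294] yaw -0.416 L 0.114 W 0.043
shift [ 0.307 -0.003  1.116] turn 0.0001 min rows 5.0
side red (array([0.461, 0.217]), array([0.515, 0.237]), np.float64(0.36), 0.125, 0.052)
side yellow (array([ 0.668, -0.028]), array([0.7  , 0.019]), np.float64(0.95), 0.101, 0.052)
side green (array([ 0.448, -0.11 ]), array([ 0.501, -0.132]), np.float64(-0.41), 0.116, 0.045)
side blue (array([0.492, 0.077]), array([0.549, 0.081]), np.float64(0.07), 0.119, 0.05)
```

```bash
python3 -m handwheel '[[85,0.15,0,0,0],[85,0.155,0,0.05,0],[60,0,0,0.2,0],[60,0,0,0.2,0],[60,0,0,0.2,0],[60,0,0,0.2,0],[60,0,0,0.15,0],[60,0,0,0.08,0],[60,0,0,0.03,0],[60,0,0,0,0],[60,0,0,0,0]]' >/dev/null
python3 -c "
from ck import *
st();go(.450-.008*.914,-.1064+.008*.405,-.0255)"
python3 -m handwheel '[[20,0,0,0,0],[20,0,0,0,0],[20,0,0,0,0],[20,0,0,0,0],[20,0,0,0,0],[20,0,0,0,0]]' 60| grep -E "pos|force|width"
```

```text
t 42.2 pos [ 0.4447 -0.1019 -0.0231] hd -0.414 w 0.0601 gf 0.0 F [0.3 0.3 0.9]
shift [ 0.007 -0.01   0.012] turn -0.0 min rows 1.0
eef_pos: [0.4448, -0.1017, -0.0225]
contact_force: [-2.2, 0.6, 8.3]
width: 0.0357
gripper_force: 58.9
```

```bash
python3 -m handwheel '[[20,0,0,-0.08,0],[20,0,0,-0.15,0],[20,0,0,-0.15,0],[20,0,0,-0.2,0],[20,0,0,-0.2,0],[20,0,0,-0.2,0],[20,0,0,-0.14,0],[20,0,0,0,0],[20,0,0,0,0],[20,0,0,0,0]]' >/dev/null
python3 -c "
from ck import *
hk('green',.0636,.0295); hook(-.045,.229,.0636,-.0295)"
```

```text
t 43.8 pos [ 0.4428 -0.1012  0.199 ] hd -0.413 w 0.0357 gf 60.4 F [-0.7  0.2 -1.1]
eye hook x -0.1317 y 0.1028 z 0.2285
side pred [289.9 224. ] [([372, 185, 6, 5], 18, [374.7, 186.9]), ([272, 218, 27, 15], 119, [285.8, 225.9]), ([255, 222, 7, 13], 32, [257.0, 229.5])]
shift [-0.424 -0.593 -0.004] turn -0.08 min rows 3.0
```

```bash
python3 -m handwheel '[[20,0,0,0,-0.04],[20,0,0,0,-0.04],[20,-0.04,-0.15,0,0],[20,-0.04,-0.15,0,0],[20,-0.1,-0.15,0,0],[20,-0.12,-0.1,0,0],[20,-0.124,-0.043,-0.004,0],[20,0,0,0,0],[20,0,0,0,0],[20,0,0,0,0],[20,0,0,0,0]]' >/dev/null
python3 -c "
from ck import *
hk('green',.0636,.0295); hook(-.045,.229,.0636,-.0295);hook(.002,.229,.0636,-.0295)"
```

```text
t 45.0 pos [ 0.5076 -0.2314  0.2005] hd -0.162 w 0.0357 gf 60.4 F [ 0.3 -0.8 -0.3]
eye hook x -0.0448 y 0.0006 z 0.2300
side pred [340.6 241.5] [([372, 185, 6, 5], 18, [374.7, 186.9]), ([336, 236, 14, 13], 50, [344.3, 241.7]), ([306, 248, 12, 13], 49, [310.7, 254.6])]
shift [ 0.002 -0.003  0.006] turn 0.0002 min rows 1.0
shift [-0.233 -0.003  0.006] turn 0.0002 min rows 1.0
```

```bash
python3 -m handwheel '[[20,-0.04,0,0,0],[20,-0.04,0,0,0],[20,-0.04,0,0,0],[20,-0.04,0,0,0],[20,-0.04,0,0,0],[20,-0.035,0,0,0],[20,0,0,0,0],[20,0,0,0,0]]' >/dev/null
python3 -c "
from ck import *
hk('green',.0636,.0295)"
python3 -m handwheel '[[20,0,0,0.025,0],[20,0,0,0.025,0],[20,0,0,0.025,0],[20,0,0,0.025,0],[20,0,0,0,0],[20,0,0,0,0]]' >/dev/null
python3 -c "
from ck import *
hk('green',.0636,.0295)"
```

```text
t 45.8 pos [ 0.5541 -0.2398  0.2003] hd -0.162 w 0.0356 gf 60.5 F [-4.2  1.3 -1.5]
eye hook x 0.0024 y -0.0002 z 0.2298
side pred [357.2 235.2] [([373, 185, 5, 5], 17, [374.8, 186.9]), ([355, 230, 12, 13], 42, [361.5, 236.0]), ([323, 241, 13, 13], 52, [328.0, 247.7])]
t 46.5 pos [ 0.5561 -0.2398  0.181 ] hd -0.162 w 0.0356 gf 60.5 F [-0.2  0.1 -1.2]
eye hook x 0.0044 y 0.0002 z 0.2105
side pred [356.7 239.6] [([372, 185, 6, 5], 19, [374.7, 187.1]), ([358, 237, 8, 10], 25, [361.9, 242.8]), ([323, 246, 12, 12], 46, [328.0, 252.2])]
```

Same signature as before, so I'll lower, do the pull test and release.

```bash
python3 -m handwheel '[[20,0,0,0.025,0],[20,0,0,0.025,0],[20,0,0,0.025,0],[20,0,0,0.025,0],[20,0,0,0,0],[20,0.02,0,0,0],[20,0.02,0,0,0],[20,0.015,0,0,0],[20,0,0,0,0],[20,0,0,0,0]]' >/dev/null
python3 -c "
from ck import *
hk('green',.0636,.0295)"
```

```text
t 47.5 pos [ 0.5493 -0.2387  0.163 ] hd -0.161 w 0.0353 gf 60.3 F [ 9.7 -1.7 -2.6]
eye hook x -0.0025 y 0.0002 z 0.1925
side pred [353.4 244.7] [([372, 185, 6, 5], 19, [374.7, 187.1]), ([354, 241, 8, 11], 29, [358.6, 247.2]), ([320, 251, 12, 12], 47, [324.6, 257.1])]
```

```bash
python3 -m handwheel '[[20,-0.03,0,0,0],[20,0,0,0,0],[20,0,0,0,0],[85,0,0,0,0],[85,0,0,0,0],[85,0,0,0,0],[85,0,0,0,0],[85,0.06,0,0,0],[85,0.15,0,0,0],[85,0.15,0,0,0],[85,0.15,0,-0.1,0],[85,0,0,-0.1,0]]' >/dev/null
python3 -m handwheel '[[85,0,0.2,0,0],[85,0,0.22,0,0],[85,0,0.22,0,-0.04],[85,0,0.22,0,-0.04],[85,0,0.22,0,0],[85,0,0.22,0,0],[85,-0.05,0.15,0,0],[85,0,0,0,0],[85,0,0,0,0],[85,0,0,0,0]]' >/dev/null
python3 -c "
from ck import *
st();hung(['yellow','green']);grasp('blue',z=-.0255)"; python3 keys.py | grep -E "side (red|blue)"
```

```text
t 49.8 pos [0.4705 0.0646 0.2008] hd 0.087 w 0.0850 gf 0.0 F [-0.5 -1.1 -0.5]
side yellow [([362, 189, 9, 6], 34), ([361, 239, 10, 32], 133)]
side green [([373, 185, 5, 5], 18), ([355, 241, 12, 32], 135)]
  pred z 0.16 [361.0, 248.0]  pred z 0.103 [358.0, 261.0]  pred z 0.068 [356.0, 268.0]
scene yellow [([210, 276, 6, 18], 42), ([197, 278, 7, 18], 54), ([347, 360, 12, 12], 86)]
scene green [([358, 376, 11, 10], 65)]
  pred z 0.16 [205.0, 281.0]  pred z 0.103 [209.0, 295.0]  pred z 0.068 [210.0, 303.0]
t 49.9 pos [0.4707 0.0646 0.2009] hd 0.087 w 0.0849 gf 0.0 F [ 0.  -0.1 -0.4]
blue [0.4917 0.0789] [0.5485 0.0837] yaw 0.085 L 0.114 W 0.043
shift [-0.07   0.061  1.132] turn 0.0006 min rows 5.0
side red (array([0.461, 0.217]), array([0.514, 0.238]), np.float64(0.38), 0.125, 0.052)
side blue (array([0.492, 0.077]), array([0.549, 0.08 ]), np.float64(0.07), 0.119, 0.05)
```

```bash
python3 -m handwheel '[[85,-0.07,0.061,0,0],[85,0,0,0.05,0],[60,0,0,0.2,0],[60,0,0,0.2,0],[60,0,0,0.2,0],[60,0,0,0.2,0],[60,0,0,0.15,0],[60,0,0,0.08,0],[60,0,0,0.045,0],[60,0,0,0.007,0],[60,0,0,0,0],[60,0,0,0,0]]' >/dev/null
python3 -c "
from ck import *
st();go(.4917-.008,.0789-.0007,-.0255)"
python3 -m handwheel '[[20,0,0,0,0],[20,0,0,0,0],[20,0,0,0,0],[20,0,0,0,0],[20,0,0,0,0],[20,0,0,0,0]]' 60| grep -E "pos|force|width"
```

```text
t 51.2 pos [ 0.4846  0.0797 -0.0246] hd 0.089 w 0.0597 gf 0.0 F [-0.6  0.7  0.3]
shift [ 0.005 -0.007  0.004] turn -0.0 min rows 1.0
eef_pos: [0.4845, 0.0798, -0.0242]
contact_force: [-1.7, 0.7, 7.9]
width: 0.0356
gripper_force: 59.5
```

```bash
python3 -m handwheel '[[20,0,0,-0.08,0],[20,0,0,-0.15,0],[20,0,0,-0.15,0],[20,0,0,-0.2,0],[20,0,0,-0.2,0],[20,0,0,-0.2,0],[20,0,0,-0.14,0],[20,0,0,0,0],[20,0,0,0,0.042],[20,0,0,0,0.038],[20,0,0,0,0],[20,0,0,0,0]]' >/dev/null
python3 -c "
from ck import *
hk('blue',.0641,.0312); hook(-.045,.229,.0641,-.0312)"
```

```text
t 53.0 pos [0.4832 0.0795 0.1978] hd -0.159 w 0.0360 gf 60.5 F [ 0.3 -0.  -0.8]
eye hook x -0.1185 y 0.3037 z 0.2290
side pred [262.2 172. ] [([248, 167, 23, 15], 129, [260.0, 174.6]), ([231, 176, 10, 11], 36, [235.1, 181.5]), ([381, 180, 6, 5], 19, [383.7, 182.3])]
shift [-3.670e-01 -1.518e+00  1.000e-03] turn 0.0007 min rows 7.0
```

```bash
python3 -m handwheel '[[20,0,-0.15,0,0],[20,0,-0.2,0,0],[20,0,-0.2,0,0],[20,0,-0.2,0,0],[20,-0.05,-0.2,0,0],[20,-0.05,-0.2,0,0],[20,-0.1,-0.19,0,0],[20,-0.1,-0.12,0,0],[20,-0.067,-0.058,0,0],[20,0,0,0,0],[20,0,0,0,0],[20,0,0,0,0]]' >/dev/null
python3 -c "
from ck import *
hk('blue',.0641,.0312); hook(.002,.229,.0641,-.0312)"
```

```text
t 54.2 pos [ 0.5068 -0.2305  0.1981] hd -0.160 w 0.0362 gf 60.5 F [ 0.4  0.7 -1. ]
eye hook x -0.0453 y 0.0015 z 0.2293
side pred [340.2 241.5] [([381, 180, 6, 5], 19, [383.7, 182.3]), ([335, 236, 15, 13], 64, [343.4, 241.4]), ([306, 247, 12, 14], 56, [310.4, 254.2])]
shift [-0.236 -0.007  0.002] turn 0.0006 min rows 1.0
```

```bash
python3 -m handwheel '[[20,-0.04,-0.003,0,0],[20,-0.04,-0.003,0,0],[20,-0.04,-0.001,0,0],[20,-0.04,0,0,0],[20,-0.04,0,0,0],[20,-0.036,0,0,0],[20,0,0,0,0],[20,0,0,0,0]]' >/dev/null
python3 -c "
from ck import *
hk('blue',.0641,.0312)"
python3 -m handwheel '[[20,0,0,0.025,0],[20,0,0,0.025,0],[20,0,0,0.025,0],[20,0,0,0.025,0],[20,0,0,0,0],[20,0,0,0,0]]' >/dev/null
python3 -c "
from ck import *
hk('blue',.0641,.0312)"
```

```text
t 55.1 pos [ 0.5528 -0.2408  0.1978] hd -0.162 w 0.0360 gf 60.5 F [-4.2  0.9 -0.9]
eye hook x 0.0018 y -0.0014 z 0.2290
side pred [357.3 235.9] [([381, 180, 6, 5], 19, [383.7, 182.3]), ([354, 230, 13, 14], 56, [361.1, 236.5]), ([323, 241, 12, 13], 56, [328.1, 248.0])]
t 55.8 pos [ 0.5548 -0.2409  0.1785] hd -0.162 w 0.0361 gf 60.5 F [ 0.4 -0.2 -0.9]
eye hook x 0.0038 y -0.0011 z 0.2097
side pred [356.8 240.2] [([381, 180, 6, 5], 19, [383.7, 182.3]), ([357, 237, 9, 11], 35, [362.0, 243.6]), ([323, 246, 12, 13], 56, [328.1, 252.6])]
```

```bash
python3 -m handwheel '[[20,0,0,0.025,0],[20,0,0,0.025,0],[20,0,0,0.025,0],[20,0,0,0.025,0],[20,0,0,0,0],[20,0.02,0,0,0],[20,0.02,0,0,0],[20,0.015,0,0,0],[20,0,0,0,0],[20,0,0,0,0]]' >/dev/null
python3 -c "
from ck import *
hk('blue',.0641,.0312)"
```

```text
t 56.8 pos [ 0.5483 -0.2393  0.1608] hd -0.160 w 0.0360 gf 60.4 F [ 9.3 -1.5 -1.3]
eye hook x -0.0029 y -0.0005 z 0.1920
side pred [353.3 245.1] [([381, 180, 6, 5], 19, [383.7, 182.3]), ([354, 241, 9, 12], 42, [358.8, 247.8]), ([320, 251, 12, 13], 56, [324.9, 257.6])]
```

```bash
python3 -m handwheel '[[20,-0.03,0,0,0],[20,0,0,0,0],[20,0,0,0,0],[85,0,0,0,0],[85,0,0,0,0],[85,0,0,0,0],[85,0,0,0,0],[85,0.06,0,0,0],[85,0.15,0,0,0],[85,0.15,0,0,0],[85,0.15,0,-0.1,0],[85,0,0,-0.1,0]]' >/dev/null
python3 -m handwheel '[[85,0,0.2,0,0],[85,0,0.22,0,0],[85,0,0.22,0,-0.0415],[85,0,0.22,0,-0.0415],[85,0,0.22,0,-0.0415],[85,0,0.22,0,-0.0415],[85,0,0,0,0],[85,0,0,0,0]]' >/dev/null
python3 -c "
from ck import *
st();hung(['yellow','green','blue']);go(.475,.21,.2,.365)"; python3 keys.py | grep -E " red"
```

```text
t 58.9 pos [0.4548 0.0336 0.1984] hd 0.361 w 0.0850 gf 0.0 F [ 0.5 -0.8 -0.7]
side yellow [([362, 189, 9, 6], 34), ([362, 238, 11, 31], 135)]
side green [([372, 185, 6, 5], 18), ([360, 244, 8, 28], 75)]
side blue [([381, 180, 6, 5], 19), ([352, 241, 14, 33], 168)]
  pred z 0.16 [361.0, 248.0]  pred z 0.103 [358.0, 261.0]  pred z 0.068 [356.0, 268.0]
scene yellow [([210, 276, 6, 19], 47), ([197, 278, 7, 19], 59), ([347, 360, 12, 12], 87)]
scene green [([358, 376, 11, 10], 65)]
scene blue [([368, 391, 12, 13], 90)]
  pred z 0.16 [205.0, 281.0]  pred z 0.103 [209.0, 295.0]  pred z 0.068 [210.0, 303.0]
shift [-0.409  0.797 -0.008] turn -0.0026 min rows 4.0
scene red (array([0.461, 0.22 ]), array([0.514, 0.24 ]), np.float64(0.36), 0.122, 0.054)
side red (array([0.461, 0.217]), array([0.515, 0.237]), np.float64(0.36), 0.125, 0.052)
```

```bash
python3 -m handwheel '[[85,-0.08,0.15,0,0],[85,-0.08,0.16,0,0],[85,-0.08,0.16,0,0],[85,-0.08,0.16,0,0],[85,-0.08,0.16,0,0],[85,0,0,0,0],[85,0,0,0,0],[85,0,0,0,0]]' >/dev/null
python3 -c "
from ck import *
grasp('red',z=-.0255)"
```

```text
t 59.9 pos [0.4754 0.2073 0.1983] hd 0.356 w 0.0849 gf 0.0 F [ 0.1 -0.  -0.2]
red [0.4616 0.2208] [0.515  0.2407] yaw 0.356 L 0.114 W 0.043
shift [0.081 0.088 1.12 ] turn 0.0001 min rows 5.0
```

```bash
python3 -m handwheel '[[85,0.081,0.085,0,0],[85,0,0,0.05,0],[60,0,0,0.2,0],[60,0,0,0.2,0],[60,0,0,0.2,0],[60,0,0,0.2,0],[60,0,0,0.15,0],[60,0,0,0.08,0],[60,0,0,0.035,0],[60,0,0,0.005,0],[60,0,0,0,0],[60,0,0,0,0]]' >/dev/null
python3 -c "
from ck import *
st();go(.4616-.0075,.2208-.0028,-.0255)"
python3 -m handwheel '[[20,0,0,0,0],[20,0,0,0,0],[20,0,0,0,0],[20,0,0,0,0],[20,0,0,0,0],[20,0,0,0,0]]' 60| grep -E "pos|force|width"
```

```text
t 61.1 pos [ 0.4549  0.2198 -0.0244] hd 0.359 w 0.0599 gf 0.0 F [-0.1  0.3 -0.3]
shift [ 0.007 -0.007  0.005] turn -0.0 min rows 1.0
eef_pos: [0.4546, 0.2199, -0.0243]
contact_force: [-0.9, -1.5, 7.6]
width: 0.0356
gripper_force: 59.7
```

```bash
python3 -m handwheel '[[20,0,0,-0.08,0],[20,0,0,-0.15,0],[20,0,0,-0.15,0],[20,0,0,-0.2,0],[20,0,0,-0.2,0],[20,0,0,-0.2,0],[20,0,0,-0.14,0],[20,0,0,0,0.0415],[20,0,0,0,0.0415],[20,0,0,0,0.0415],[20,0,0,0,0.0415],[20,0,0,0,0]]' >/dev/null
python3 -m handwheel '[[20,0,-0.15,0,0],[20,0,-0.2,0,0],[20,0,-0.2,0,0],[20,0,-0.2,0,0],[20,0,-0.2,0,0],[20,0,-0.2,0,0],[20,0,-0.15,0,0],[20,0,0,0,0],[20,0,0,0,0],[20,0,0,0,0]]' >/dev/null
python3 -c "
from ck import *
hk('red',.0638,.0313); hook(-.045,.229,.0638,-.0313)"
```

```text
t 63.9 pos [ 0.4122 -0.0359  0.1985] hd -0.159 w 0.0357 gf 60.5 F [ 0.6  0.2 -1.3]
eye hook x -0.1703 y 0.1784 z 0.2298
side pred [263.7 208.1] [([354, 194, 8, 6], 33, [357.4, 196.8]), ([249, 202, 24, 18], 167, [261.0, 210.3]), ([230, 213, 11, 13], 63, [234.3, 219.2])]
shift [-0.627 -0.892  0.004] turn 0.0011 min rows 5.0
```

```bash
python3 -m handwheel '[[20,-0.05,-0.15,0,0.001],[20,-0.1,-0.18,0,0],[20,-0.1,-0.18,0,0],[20,-0.1,-0.15,0,0],[20,-0.1,-0.14,0,0],[20,-0.1,-0.07,0,0],[20,-0.077,-0.022,0.003,0],[20,0,0,0,0],[20,0,0,0,0],[20,0,0,0,0],[20,0,0,0,0]]' >/dev/null
python3 -c "
from ck import *
hk('red',.0638,.0313); hook(.002,.229,.0638,-.0313)"
```

```text
t 65.0 pos [ 0.506  -0.2327  0.1979] hd -0.164 w 0.0358 gf 60.5 F [-0.1 -1.1 -1.7]
eye hook x -0.0459 y -0.0010 z 0.2292
side pred [340.5 242.3] [([353, 194, 9, 6], 34, [357.3, 196.7]), ([334, 236, 16, 14], 91, [343.1, 241.8]), ([305, 247, 13, 15], 81, [310.5, 254.5])]
shift [-0.239  0.005  0.001] turn -0.0007 min rows 1.0
```

```bash
python3 -m handwheel '[[20,-0.04,0.003,0,0],[20,-0.04,0.002,0,0],[20,-0.04,0,0,0],[20,-0.04,0,0,0],[20,-0.04,0,0,0],[20,-0.037,0,0,0],[20,0,0,0,0],[20,0,0,0,0]]' >/dev/null
python3 -c "
from ck import *
hk('red',.0638,.0313)"
python3 -m handwheel '[[20,0,0,0.025,0],[20,0,0,0.025,0],[20,0,0,0.025,0],[20,0,0,0.025,0],[20,0,0,0,0],[20,0,0,0,0]]' >/dev/null
python3 -c "
from ck import *
hk('red',.0638,.0313)"
```

```text
t 65.9 pos [ 0.5525 -0.2404  0.1973] hd -0.166 w 0.0362 gf 60.5 F [-4.  1. -2.]
eye hook x 0.0011 y -0.0012 z 0.2286
side pred [357. 236.] [([353, 230, 14, 14], 76, [360.5, 235.7]), ([322, 241, 14, 14], 75, [328.0, 248.1])]
t 66.5 pos [ 0.5545 -0.2404  0.178 ] hd -0.165 w 0.0359 gf 60.5 F [ 0.1 -0.5 -0.4]
eye hook x 0.0031 y -0.0009 z 0.2093
side pred [356.4 240.3] [([352, 234, 8, 3], 20, [355.4, 235.0]), ([357, 237, 9, 11], 41, [361.7, 243.2]), ([322, 245, 13, 14], 72, [327.7, 252.4])]
```

```bash
python3 -m handwheel '[[20,0,0,0.025,0],[20,0,0,0.025,0],[20,0,0,0.025,0],[20,0,0,0.015,0],[20,0,0,0,0],[20,0.02,0,0,0],[20,0.02,0,0,0],[20,0.015,0,0,0],[20,0,0,0,0],[20,0,0,0,0]]' >/dev/null
python3 -c "
from ck import *
hk('red',.0638,.0313)"
```

```text
t 67.6 pos [ 0.5482 -0.239   0.1621] hd -0.164 w 0.0357 gf 60.3 F [10.3 -1.4 -1.2]
eye hook x -0.0033 y -0.0004 z 0.1934
side pred [353.3 244.8] [([357, 194, 5, 6], 20, [358.6, 197.0]), ([347, 238, 8, 5], 21, [350.2, 239.8]), ([353, 240, 9, 12], 47, [358.5, 246.7]), ([319, 250, 13, 14], 72, [324.8, 257.0])]
```

```bash
python3 -m handwheel '[[20,-0.03,0,0,0],[20,0,0,0,0],[20,0,0,0,0],[85,0,0,0,0],[85,0,0,0,0],[85,0,0,0,0],[85,0,0,0,0],[85,0.06,0,0,0],[85,0.15,0,0,0],[85,0.15,0,0,0],[85,0.15,0,-0.1,0],[85,0,0,-0.1,0]]' >/dev/null
python3 -m handwheel '[[85,0,0.2,0,0],[85,0,0.2,0,0],[85,0,0.2,0,0],[85,0,0,0,0],[85,0,0,0,0],[85,0,0,0,0],[85,0,0,0,0],[85,0,0,0,0],[85,0,0,0,0]]' >/dev/null
python3 - <<'E'
from ck import *
st();hung(['yellow','green','blue','red'])
D=cam("side");a=robot.capture("side");robot.capture("scene")
# brass gate pixels: shut gate expected from hinge to free end
print("gate pred",[proj(D,[*(O+x*U),z]).round(1).tolist() for x,z in((.011,.275),(.011,.209))])
h=cv2.cvtColor(a,cv2.COLOR_BGR2HSV)[215:250,350:380];m=(h[...,0]>8)&(h[...,0]<28)&(h[...,1]>110);v,u=np.nonzero(m)
print([(r+215,(u[v==r]+350).tolist()) for r in np.unique(v)])
b=cv2.imread("pics/side0.png");h=cv2.cvtColor(b,cv2.COLOR_BGR2HSV)[215:250,350:380];m=(h[...,0]>8)&(h[...,0]<28)&(h[...,1]>110);v,u=np.nonzero(m)
print("start",[(r+215,(u[v==r]+350).tolist()) for r in np.unique(v)])
for c in("scene","side"):
  for n in("reader","tray","crucible","ruler"):print(c,n,[(np.round(d["centre"]).tolist(),round(d["p"],2)) for d in robot.spot_in(c,n)][:1])
E
```

```text
t 69.8 pos [ 0.4674 -0.1052  0.1998] hd -0.167 w 0.0847 gf 0.0 F [ 0.1  0.2 -0.4]
side yellow [([362, 189, 9, 6], 34), ([302, 214, 12, 17], 51), ([361, 238, 13, 29], 135)]
side green [([372, 185, 6, 5], 19), ([362, 241, 7, 31], 83)]
side blue [([381, 180, 6, 5], 19), ([355, 248, 11, 26], 68)]
side red [([354, 194, 8, 6], 33), ([341, 240, 23, 35], 217)]
  pred z 0.16 [361.0, 248.0]  pred z 0.103 [358.0, 261.0]  pred z 0.068 [356.0, 268.0]
scene yellow [([210, 277, 7, 22], 53), ([197, 278, 7, 20], 61), ([347, 360, 12, 12], 88)]
scene green [([358, 376, 11, 10], 65)]
scene blue [([368, 391, 12, 13], 90)]
scene red [([337, 346, 12, 11], 82)]
  pred z 0.16 [205.0, 281.0]  pred z 0.103 [209.0, 295.0]  pred z 0.068 [210.0, 303.0]
gate pred [[363.1, 222.5], [358.9, 239.1]]
[(np.int64(225), [362, 363]), (np.int64(226), [362, 363, 364]), (np.int64(227), [362, 363, 364]), (np.int64(228), [361, 362, 363, 364]), (np.int64(229), [361, 362, 363, 364]), (np.int64(230), [361, 362, 363]), (np.int64(231), [361, 362, 363]), (np.int64(232), [360, 361, 362, 363]), (np.int64(233), [360, 361, 362, 363]), (n
[... 758 characters left out ...]
p.int64(228), [361, 362, 363, 364]), (np.int64(229), [361, 362, 363, 364]), (np.int64(230), [361, 362, 363]), (np.int64(231), [361, 362, 363]), (np.int64(232), [360, 361, 362, 363]), (np.int64(233), [360, 361, 362, 363]), (np.int64(234), [360, 361, 362]), (np.int64(235), [360, 361, 362]), (np.int64(236), [359, 360, 361, 362]), (np.int64(237), [359, 360, 361, 362]), (np.int64(238), [360, 361]), (np.int64(239), [360, 361])]
scene reader [([368.0, 227.0], 0.88)]
scene tray [([308.0, 288.0], 0.94)]
scene crucible [([122.0, 250.0], 0.89)]
scene ruler [([365.0, 179.0], 0.7)]
side reader []
side tray [([310.0, 220.0], 0.94)]
side crucible [([302.0, 381.0], 0.61)]
side ruler [([171.0, 184.0], 0.56)]
```

The gate is shut and the bystanders are in place. Red's blob is wider than the others, so I'll check that it is at rest and how far it tilts.

```bash
python3 -m handwheel '[[85,0,0.2,0,0],[85,0,0.2,0,0],[85,0,0.2,0,0],[85,0,0,0,0],[85,0,0,0,0],[85,0,0,0,0],[85,0,0,0,0],[85,0,0,0,0],[85,0,0,0,0],[85,0,0,0,0],[85,0,0,0,0],[85,0,0,0,0]]' >/dev/null
python3 - <<'E'
from ck import *
a=robot.capture("side")
for c in HUE:
    m=mask(a,c)[232:300,330:385];print(c,m.sum())
    if c in("red",):
        for r in range(m.shape[0]):
            if m[r].any(): print(r+232,"".join(".#"[x] for x in m[r]))
s=cv2.cvtColor(a,cv2.COLOR_BGR2HSV)
D=cam("side")
for ex,th in((.0275,0),(0.003,0),(.003,.3),(.003,.6),(-.005,.5)):
    # key hangs from eye at (ex,.16+), blade direction tilted by th towards -x
    z=.16 if ex>.02 else .18
    f=lambda d:proj(D,[*(O+(ex-d*np.sin(th))*U),z-d*np.cos(th)]).round(1).tolist()
    print(ex,th,"eye",f(0),"grip mid",f(.057),"grip end",f(.092),"blade end",f(.133))
E
```

```text
red 217
240 .............................#.........................
241 ............................###........................
242 ............................####.......................
243 .............................####......................
244 .......................##....####......................
245 .......................##.....###......................
246 .......................###....####.....................
247 .......................###.....###.....................
248 .....................#####.....###.....................
249 ....................######......##.....................
250 ...................#######.....###.....................
251 ...................########....###.....................
252 ...................#########..####.....................
253 ....................#############......................
254 .....................############......................
255 ......................##########.......................
256 ......................#######..........................
257 .......................######..........................
258 ........
[... 843 characters left out ...]
.....######.................................
273 .................####..................................
274 .................###...................................
yellow 135
green 83
blue 75
0.0275 0 eye [361.5, 248.2] grip mid [358.2, 260.6] grip end [356.4, 267.7] blade end [354.3, 275.7]
0.003 0 eye [354.6, 247.0] grip mid [351.5, 259.6] grip end [349.7, 266.9] blade end [347.8, 275.0]
0.003 0.3 eye [354.6, 247.0] grip mid [346.2, 261.3] grip end [341.3, 269.6] blade end [335.8, 279.0]
0.003 0.6 eye [354.6, 247.0] grip mid [341.5, 261.8] grip end [333.8, 270.5] blade end [325.0, 280.4]
-0.005 0.5 eye [351.9, 248.0] grip mid [340.3, 262.8] grip end [333.5, 271.5] blade end [325.8, 281.4]
```

Run:
```python
from ck import *
a=robot.capture("side");D=cam("side");print(st()["time_s"])
g=np.full((50,50),".")
for c in HUE:
    m=mask(a,c)[232:282,335:385]; g[m>0]=c[0].upper()
print("cols from 335")
for r in range(50): print(r+232,"".join(g[r]))
for ex,z,th in((.04,.165,0),(.04,.165,-.3),(.04,.165,-.6),(.04,.165,.3),(.045,.185,0)):
    f=lambda d:proj(D,[*(O+(ex-d*np.sin(th))*U),z-d*np.cos(th)]).round(1).tolist()
    print(ex,z,th,"eye",f(0),"grip mid",f(.057),"grip end",f(.092),"blade end",f(.133))
```

```text
t 71.7 pos [0.4873 0.0139 0.1999] hd -0.165 w 0.0850 gf 0.0 F [-0.3  0.4 -0. ]
71.65
cols from 335
232 ..................................................
233 ..................................................
234 ..................................................
235 ..................................................
236 ..................................................
237 ..................................................
238 ...........................YYYY...................
239 ...........................YYYYY..................
240 ........................R.Y.YYYYY.................
241 .......................RRR..GYYYYY................
242 .......................RRRR.GGYYYYY...............
243 ........................RRRR.GGYYYY...............
244 ..................RR....RRRR.GG.YYYY..............
245 ..................RR.....RRR..GGYYYY..............
246 ..................RRR....RRRR.GGGYYY..............
247 ..................RRR.....RRR..GGYYYY.............
248 ................RRRRR.B...RRR.BGGYYYY.............
249 ...............RRRRRR.BBG..RR.BGG.YYY.............
250 .......
[... 1582 characters left out ...]
.
279 ..................................................
280 ..................................................
281 ..................................................
0.04 0.165 0 eye [365.9, 245.4] grip mid [362.5, 257.9] grip end [360.5, 265.1] blade end [358.3, 273.1]
0.04 0.165 -0.3 eye [365.9, 245.4] grip mid [367.9, 255.2] grip end [369.0, 260.8] blade end [370.3, 267.0]
0.04 0.165 -0.6 eye [365.9, 245.4] grip mid [373.1, 251.6] grip end [377.3, 255.2] blade end [382.0, 259.2]
0.04 0.165 0.3 eye [365.9, 245.4] grip mid [357.3, 259.6] grip end [352.3, 267.8] blade end [346.6, 277.0]
0.045 0.185 0 eye [368.8, 240.2] grip mid [365.2, 253.0] grip end [363.2, 260.4] blade end [360.8, 268.6]
```

```bash
python3 -c "
from workcell import robot
print(robot.finish_job())"
```

```text
the job is handed in; nothing more can be done
None
```

I handed the job in at 71.7 s: the reader was held about two seconds over each label in the register's order and is back in its holster. By the last side-camera pixels, all four keys hang in the shut hook, tilted at most about 0.35 rad by my estimate; the hand-in returned no verdict.

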